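# Draw the oldest pitch cartons and restock the roller lane

### The job

The chaser needs three cartons of pitch: take the three oldest from the front of the sloped roller lane, always the front one next, and stand them upright, side by side, in the wooden tray. Restock the lane with every new carton in the cardboard delivery case that is the same size as the lane's own stock, setting each flat on the rollers between the guides, square like the others with its wider side across the lane, behind what is already there, so that the older cartons stay in front; look-alikes of a smaller or larger size stay standing in the case. Leave the hammer, the punch pot and the white cup where they are.

Things in the scene. Friction and masses are not known exactly. Their poses are not given: they have to be found in the camera images.
- lane: Sloped roller lane (fixed). Origin: mid-lane, on the rollers, at the front stop's inner face, 50 mm above the bench; the low front end faces the robot. x runs back up the lane, rising 8 degrees; y across; z square to the rollers. 302 mm long, open above and behind, 58 mm clear between side guides 12 mm high (70 mm outside); stop 22 mm high. Cartons run down freely to the stop or the carton ahead.
- tray: Wooden carrying tray (fixed), 230 mm (x) by 160 mm (y) outside, walls 7 mm thick, rim 22 mm high, floor 7 mm thick. Origin: centre of its underside, z up.
- delivery: Cut-down cardboard delivery case (fixed), 290 mm (x) by 270 mm (y) outside, walls and floor 4 mm thick, rim 15 mm high. Origin: centre of its underside, z up. The new cartons and the other sizes stand in it.
- old1: Plain brown cardboard carton, 40 mm long (its x), 52 mm wide (its y), 44 mm tall, about 0.16 kg, paper tape across the top; origin at the centre of its underside, z up. Stock in the lane, the oldest: at the front, against the stop. In the lane its x axis points up the lane.
- old2: Plain brown cardboard carton, 40 mm long (its x), 52 mm wide (its y), 44 mm tall, about 0.16 kg, paper tape across the top; origin at the centre of its underside, z up. Stock in the lane, second from the front. In the lane its x axis points up the lane.
- old3: Plain brown cardboard carton, 40 mm long (its x), 52 mm wide (its y), 44 mm tall, about 0.16 kg, paper tape across the top; origin at the centre of its underside, z up. Stock in the lane, third from the front. In the lane its x axis points up the lane.
- old4: Plain brown cardboard carton, 40 mm long (its x), 52 mm wide (its y), 44 mm tall, about 0.16 kg, paper tape across the top; origin at the centre of its underside, z up. Stock in the lane, fourth from the front, the last. In the lane its x axis points up the lane.
- new1: Plain brown cardboard carton, 40 mm long (its x), 52 mm wide (its y), 44 mm tall, about 0.16 kg, paper tape across the top; origin at the centre of its underside, z up. New stock, standing in the delivery case at some angle; one of the four is missing in some runs.
- new2: Plain brown cardboard carton, 40 mm long (its x), 52 mm wide (its y), 44 mm tall, about 0.16 kg, paper tape across the top; origin at the centre of its underside, z up. New stock, standing in the delivery case at some angle; one of the four is missing in some runs.
- new3: Plain brown cardboard carton, 40 mm long (its x), 52 mm wide (its y), 44 mm tall, about 0.16 kg, paper tape across the top; origin at the centre of its underside, z up. New stock, standing in the delivery case at some angle; one of the four is missing in some runs.
- new4: Plain brown cardboard carton, 40 mm long (its x), 52 mm wide (its y), 44 mm tall, about 0.16 kg, paper tape across the top; origin at the centre of its underside, z up. New stock, standing in the delivery case at some angle; one of the four is missing in some runs.
- small: Look-alike carton of a smaller size, 40 mm long (x), 36 mm wide (y), 44 mm tall, otherwise the same; origin at the centre of its underside. Stands in the delivery case; missing in some runs.
- large: Look-alike carton of a larger size, 40 mm long (x), 68 mm wide (y), 44 mm tall, otherwise the same; origin at the centre of its underside. Stands in the delivery case; missing in some runs.
- hammer: Bystander: chasing hammer, 230 mm long, lying on the bench at the left; origin near the middle of the handle.
- punch_pot: Bystander: dark steel pot full of punches, 72 mm across, 145 mm tall with the punches, on the bench at the right; origin at the centre of its underside.
- beaker: Bystander: white plastic cup, 64 mm across, 70 mm tall, on the bench behind the rack, to the right; origin at the centre of its underside.

How it is judged:
On the way, in this order (a step that is already met when the one before it is completed fails the run):
1. the front (oldest) carton stands upright in the wooden tray (x of old1 in the frame of tray between -0.11 and 0.11 m and y of old1 in the frame of tray between -0.075 and 0.075 m and z of old1 in the frame of tray below 0.014 m and angle between old1's own z axis and vertical below 0.1 rad), for 0.2 s.
2. the second oldest carton stands upright in the wooden tray too (all of step 1 and x of old2 in the frame of tray between -0.11 and 0.11 m and y of old2 in the frame of tray between -0.075 and 0.075 m and z of old2 in the frame of tray below 0.014 m and angle between old2's own z axis and vertical below 0.1 rad), for 0.2 s.
3. the third oldest carton stands upright in the wooden tray too (all of step 2 and x of old3 in the frame of tray between -0.11 and 0.11 m and y of old3 in the frame of tray between -0.075 and 0.075 m and z of old3 in the frame of tray below 0.014 m and angle between old3's own z axis and vertical below 0.1 rad), for 0.2 s.
At the end, for the whole second after the job is handed in: old1, old2, old3 upright (0.1 rad) in the tray; old4 first in the lane (centre to 32 mm from the stop); new ones behind, 50 to 260 mm, flat on the rollers (0.08 rad), within 12 mm of the middle, 0.3 rad of square; look-alikes upright in the case; all at rest (all of step 3 and x of old4 in the frame of lane between 0.01 and 0.032 m and y of old4 in the frame of lane between -0.012 and 0.012 m and z of old4 in the frame of lane between -0.008 and 0.008 m and angle between the z axis of each of old4, new1, new2, new3, new4 and the z axis of lane, either way round below 0.08 rad and angle between the y axis of each of old4, new1, new2, new3, new4 and the y axis of lane, either way round below 0.3 rad and x of new1 in the frame of lane between 0.05 and 0.26 m and y of new1 in the frame of lane between -0.012 and 0.012 m and z of new1 in the frame of lane between -0.008 and 0.008 m and x of new2 in the frame of lane between 0.05 and 0.26 m and y of new2 in the frame of lane between -0.012 and 0.012 m and z of new2 in the frame of lane between -0.008 and 0.008 m and x of new3 in the frame of lane between 0.05 and 0.26 m and y of new3 in the frame of lane between -0.012 and 0.012 m and z of new3 in the frame of lane between -0.008 and 0.008 m and x of new4 in the frame of lane between 0.05 and 0.26 m and y of new4 in the frame of lane between -0.012 and 0.012 m and z of new4 in the frame of lane between -0.008 and 0.008 m and x of small in the frame of delivery between -0.14 and 0.14 m and y of small in the frame of delivery between -0.13 and 0.13 m and z of each of small, large in the frame of delivery below 0.015 m and angle between each of small, large's own z axis and vertical below 0.15 rad and x of large in the frame of delivery between -0.14 and 0.14 m and y of large in the frame of delivery between -0.13 and 0.13 m and linear speed of each of old1, old2, old3, old4, new1, new2, new3, new4, small, large below 0.02 m/s); the robot touches nothing.
It fails at once if the hammer is pushed more than 30 mm from its place (distance of hammer from where it was at the start of the episode above 0.03 m).
It fails at once if the punch pot is pushed more than 30 mm from its place (distance of punch_pot from where it was at the start of the episode above 0.03 m).
It fails at once if the white cup is pushed more than 30 mm from its place (distance of beaker from where it was at the start of the episode above 0.03 m).
Of new1, new2, new3, new4 only 3 to 4 are there at a start; the rules pass over those that are not, and their reading is None.
Of small, large only 1 to 2 are there at a start; the rules pass over those that are not, and their reading is None.
At some moment in a run one of new1, new2, new3, new4 may be knocked a few centimetres aside while the robot is not near it.
It also fails if it takes over 210 s, if anything falls off the work surface, if the arm or the gripper's body presses on something with over 40 N, if the wrist force passes 120 N, or if a joint passes its speed limit or range.

### The arm

A 6-joint arm with a two-finger parallel gripper is mounted at the origin on the work surface. World frame = base frame: x ahead of the robot, y to its left, z up, the work surface at z = 0. Lengths are in m, angles in rad, forces in N, time in s.
With the tool pointing down it reaches from about 0.3 to 0.775 m from the base axis. Payload 14.6 kg.
Tool frame: the origin (TCP) lies at the very end of the fingers, on their centre line; the grasp point (between the pads) lies 19 mm behind it (ctrl.grasp_offset is the distance from the TCP to the grasp point, in m); z points along the fingers, y is the line along which they close (so a half turn about z gives the same grasp; the last joint's range is limited). The gripper opens to 94 mm and grips with 3 to 60 N. Pads are 16 mm wide; open, the fingers measure 119 mm over their backs; the gripper's body (75 mm by 177 mm) begins 78 mm behind the grasp point.
Start: joints at [1.131, 0.3, 1.521, -0, 1.321, -0.067], TCP at [0.2, 0.512, 0.205] pointing down, gripper open.
Joint ranges: [-3.03, 3.03], [-0.79, 2.21], [0.23, 2.52], [-1.04, 4.18], [0, 3.07], [-2.55, 2.55]. Speed limits (rad/s): [2.22, 2.22, 2.57, 3.14, 3.14, 3.14].

### API

Orientations are given as [roll, pitch, yaw] about the fixed x, y, z axes, in that order (R = Rz(yaw) Ry(pitch) Rx(roll)).
In Python, from station import ctrl gives the robot as it stands.
- The arm moves only by the tool step_arm, never from a script. Its argument "plan" is a list that holds one entry, the list of rows, each a list of 6 numbers: the shift along the tool's x, y, z in units of 30 mm (1.0 is 30 mm), then the turn, a rotation vector about the tool's x, y, z in units of 6 degrees (1.0 is 6 degrees). In form: [[[dx, dy, dz, wx, wy, wz], ...]]. A call has 1 to 8 rows; each row is the pose to reach, as a shift and turn from the pose commanded when the call began, along the tool's axes at that moment; what a row does not reach only later rows make up. A row lasts 1/12 s, in which the tool goes at most 41.7 mm and 7.16 degrees, less where a joint would pass 70% of its speed; a pose out of reach is approached as far as the arm can. A call with a gripper value outside its range is refused whole. "grip" is the opening, from 0 (shut) to 1 (fully open), set as the call begins (left out, the last holds). The fingers move at their own pace and stop on an object; "squeeze" is the grip in N (left out, the last holds). Time passes only in rows, so rows that repeat a pose let the fingers close. It gives the time, the measured TCP pose, the force, the opening and the grip force at its end, in the units of the state.
- ctrl.get_obs(): the state, without advancing time (a new reading comes with each control period).
- ctrl.camera(name): name is "side" or "top" or "wrist"; returns the picture (420x560x3 uint8, red, green, blue); there is no depth.
- ctrl.camera_model(name): a dict with "intrinsics" (3x3 intrinsics, pixels), "R" (3x3) and "t" (3): a world point X has camera coordinates R X + t; the wrist camera has in their place "tool_from_camera" (4x4, takes a point from camera to tool coordinates, whose origin is the TCP and whose axes are the flange's). Camera axes: x right, y down, z forward; pixel columns grow to the right and rows downward; lengths in m; the calibration is good to about 2 mm. A picture is of the moment at which its call begins: read the wrist's pose just before it. camera_model takes no time and is no camera call.
- ctrl.hand_in(): hands the job in; it is judged then, once.
Trained networks look in the newest picture that a camera, given by its name, has taken for a name from the list of things; names that differ only in an ending like _2 or _b are one class to them, and where a whole thing is asked for, a point or a joint stands for the part that bears it (a point fixed in the world has none). Each returns a list of dicts, best first, with "confidence" (0 to 1); they miss things now and then, are a little off and sometimes report something else, mostly with a low value. They report only what shows in the picture. A call takes as long as a camera call.
- ctrl.masks_of(query, camera): "pixels" (420x560 bool, what is visible of it) and "at" ([column, row] in pixels, amid what is visible of it).
- ctrl.place_of(query, camera): "at" ([column, row] in pixels: a listed point, or the origin of a listed thing).
The state is a dict: "time_s": time; "qpos": joint angles; "joint_vel": joint speeds; "tau": joint torques, N m; "ee_pos": TCP position; "eef_rot": TCP orientation; "force": force on the tool from outside, world axes, zero at the start; "moment": the same for the moment, N m; "grip_width": finger opening in m; "grip_force": force on a finger pad.
Only numpy, scipy, OpenCV 4.12 (cv2) and the standard library are available. Lean on these libraries where they do the work, as an engineer would, in place of code of your own. Each camera call takes 0.05 s, during which the arm holds its last target. There are 200 camera calls.

## Working session

There is one attempt and no reset: what is moved stays moved. The work goes in short steps, Python scripts to look and compute and a tool call to move; the robot and the scene stay as the last step left them, time stands still between calls to the robot, and variables do not carry over. Pictures are saved under pics/ and viewed, at most 14 in all, crops included, and the job is handed in when it is done.

Besides the shell and the picture viewer there is one more tool, called after ">>>" by a JSON object that holds its "op" and its "data", one argument or row to a line. step_arm: Moves the arm, as the interface text tells. Its arguments: {"type":"object","properties":{"plan":{"type":"array","items":{"type":"array","items":{"type":"array","items":{"type":"number"}}}},"grip":{"type":"number"},"squeeze":{"type":"number"}},"required":["plan"]}

```bash
ls; mkdir -p pics; python3 - <<'E'
from station import ctrl
import cv2,numpy as np
print({k:np.round(v,3) for k,v in ctrl.get_obs().items()}, ctrl.grasp_offset)
for n in ["top","side"]:
    im=ctrl.camera(n); cv2.imwrite(f"pics/{n}0.png",im[:,:,::-1]); m=ctrl.camera_model(n); print(n,m)
    for q in ["lane","tray","delivery","old1","new1","small","large","hammer","punch_pot","beaker"]:
        print(q,[(np.round(d["at"]).tolist(),round(d["confidence"],2)) for d in ctrl.place_of(q,n)][:9])
print(ctrl.camera_model("wrist"))
E
```

```text
pics
{'time_s': np.float64(0.0), 'qpos': array([ 1.131,  0.3  ,  1.522,  0.   ,  1.321, -0.067]), 'joint_vel': array([ 0.002,  0.   , -0.001, -0.   ,  0.001,  0.001]), 'tau': array([ 0.0000e+00, -5.3182e+01, -3.5274e+01,  7.1000e-02,  2.5000e-02,
       -0.0000e+00]), 'ee_pos': array([0.2  , 0.512, 0.205]), 'eef_rot': array([-3.14 , -0.   ,  2.769]), 'force': array([ 0.383,  0.188, -0.342]), 'moment': array([-0.04 ,  0.039, -0.014]), 'grip_force': np.float64(0.0), 'grip_width': np.float64(0.094)} 0.0188
top {'intrinsics': array([[464.45643487,   0.        , 281.97331641],
       [  0.        , 464.45643487, 210.64662996],
       [  0.        ,   0.        ,   1.        ]]), 'R': array([[-0.02104863, -0.99932204, -0.03020619],
       [-0.99347308,  0.02429419, -0.11144969],
       [ 0.11210796,  0.02766317, -0.9933109 ]]), 't': array([0.03365317, 0.56823473, 1.26785414])}
lane [([284.0, 248.0], 0.94)]
tray [([385.0, 235.0], 0.72), ([218.0, 213.0], 0.44)]
delivery [([195.0, 239.0], 0.56)]
old1 [([284.0, 244.0], 0.79), ([283.0, 212.0], 0.62), ([285.0, 228.0], 0.58), ([281.0, 200.0], 0.5
[... 1041 characters left out ...]
 0.52)]
small [([283.0, 191.0], 0.75)]
large [([273.0, 214.0], 0.39)]
hammer [([260.0, 147.0], 0.73)]
punch_pot [([301.0, 384.0], 0.96)]
beaker [([363.0, 271.0], 0.77)]
{'intrinsics': array([[292.00633597,   0.        , 278.49670963],
       [  0.        , 292.00633597, 209.88075131],
       [  0.        ,   0.        ,   1.        ]]), 'tool_from_camera': array([[ 4.63395837e-04, -9.62346157e-01, -2.71826525e-01,
         8.00031838e-02],
       [ 9.99999827e-01,  3.47089768e-04,  4.75947858e-04,
         1.54100785e-04],
       [-3.63678386e-04, -2.71826698e-01,  9.62346151e-01,
        -1.78414604e-01],
       [ 0.00000000e+00,  0.00000000e+00,  0.00000000e+00,
         1.00000000e+00]])}
```

```bash
python3 - <<'E'
import cv2
a=cv2.imread("pics/top0.png")[130:330,70:500]
cv2.imwrite("pics/t0c.png",cv2.resize(a,(800,372),interpolation=cv2.INTER_CUBIC))
E
```

```text
(no output)
```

View pics/t0c.png

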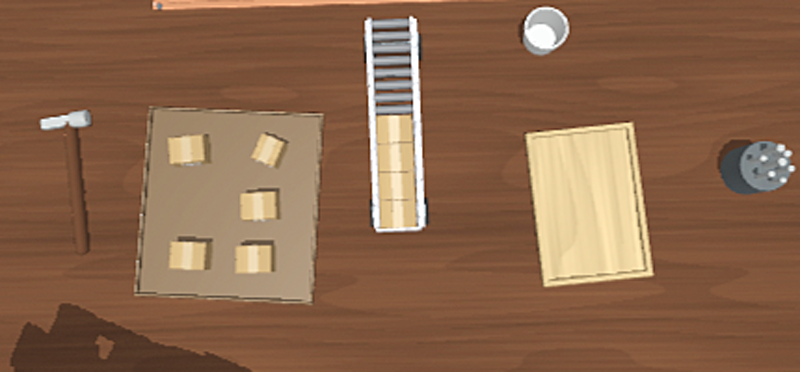

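View pics/side0.png

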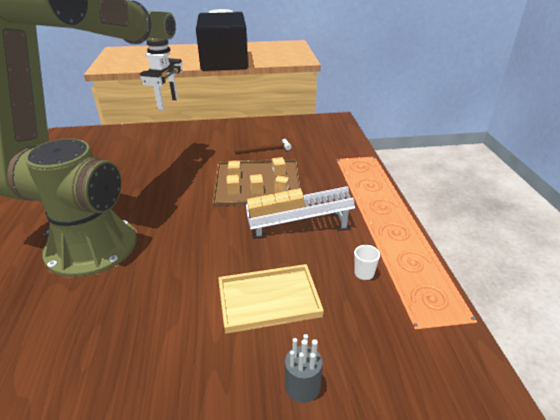

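The crop shows four cartons in the lane (image column about 284, front at row 244). The case holds five cartons, one of them a tilted small one near (214,211). The tray is at about (385,235). The side view agrees.

```bash
cat > h.py <<'E'
from station import ctrl
import numpy as np, cv2
from scipy.spatial.transform import Rotation as Ro
def tool():
    o=ctrl.get_obs(); return Ro.from_euler('xyz',o["eef_rot"]),np.array(o["ee_pos"])
def cam(n):
    m=ctrl.camera_model(n); K=m["intrinsics"]
    if n=="wrist":
        R,p=tool(); T=m["tool_from_camera"]; Rw=R.as_matrix()@T[:3,:3]; c=R.apply(T[:3,3])+p
        return K,Rw,c
    return K,m["R"].T,-m["R"].T@m["t"]
def ray(px,C):
    K,Rw,c=C; px=np.atleast_2d(px).astype(float)
    d=np.c_[px,np.ones(len(px))]@np.linalg.inv(K).T@Rw.T
    return c,d
def onplane(px,C,p0,n=(0,0,1)):
    c,d=ray(px,C); n=np.array(n); s=((np.array(p0)-c)@n)/(d@n); return c+s[:,None]*d
def onz(px,C,z): return onplane(px,C,(0,0,z))
def proj(X,C):
    K,Rw,c=C; q=(np.atleast_2d(X)-c)@Rw@K.T; return q[:,:2]/q[:,2:]
def grab(n,name=None):
    C=cam(n); im=ctrl.camera(n)
    if name: cv2.imwrite(f"pics/{name}.png",im[:,:,::-1])
    return im,C
def R_t(yaw=np.pi,tilt=0.):   # tool down, x axis heading yaw; tilt = lean about world axis across (lane frame Rz(a)Ry(-8deg))
    return Ro.from_euler('xyz',[np.pi,0,yaw])
def delta(p,Rt,say=""):
    R,p0=tool(); s=R.inv().apply(np.array(p)-p0)/.03; w=(R.inv()*Rt).as_rotvec()/np.radians(6)
    print(say,np.round(np.r_[s,w],2).tolist()); return s,w
E
python3 - <<'E'
from h import *
im,C=grab("top"); np.set_printoptions(precision=3,suppress=True)
print("lane org",onz([284,248],C,.05), "tray",onz([385,235],C,0),"case",onz([195,239],C,0))
for q,z in [("tray",.022),("delivery",.015),("lane",.05),("new1",.048),("small",.048),("hammer",.02),("punch_pot",.1),("beaker",.07)]:
    for d in ctrl.masks_of(q,"top"):
        cs,_=cv2.findContours(d["pixels"].astype(np.uint8),cv2.RETR_EXTERNAL,cv2.CHAIN_APPROX_NONE)
        c=max(cs,key=cv2.contourArea)[:,0]
        w=onz(c,C,z)[:,:2]*1000
        r=cv2.minAreaRect(w.astype(np.float32)); print(q,round(d["confidence"],2),np.round(d["at"]),np.round(r[0]),np.round(r[1]),round(r[2],1))
E
```

```text
lane org [[0.464 0.017 0.05 ]] tray [[ 0.496 -0.269  0.   ]] case [[0.497 0.273 0.   ]]
tray 0.77 [386. 239.] [ 483. -264.] [231. 164.] 4.6
delivery 0.71 [193. 242.] [496. 277.] [275. 295.] 86.2
lane 0.97 [279. 174.] [620.  19.] [299.  78.] 1.4
lane 0.22 [207. 267.] [411. 230.] [58. 38.] 88.8
new1 0.73 [173. 213.] [575. 329.] [44. 62.] 5.8
new1 0.68 [206. 239.] [489. 222.] [58. 46.] 89.9
new1 0.66 [171. 266.] [419. 327.] [63. 38.] 88.8
new1 0.52 [208. 266.] [411. 229.] [61. 38.] 88.8
small 0.79 [216. 212.] [570. 208.] [44. 41.] 66.5
hammer 0.64 [109. 220.] [537. 502.] [217.  73.] 16.5
hammer 0.3 [283. 226.] [517.  19.] [51. 42.] 88.7
punch_pot 0.91 [475. 220.] [ 526. -487.] [ 69. 100.] 5.1
beaker 0.69 [363. 146.] [ 736. -204.] [60. 65.] 87.8
beaker 0.35 [281. 169.] [682.  21.] [159.  74.] 1.6
beaker 0.3 [207. 267.] [412. 226.] [57. 37.] 88.8
beaker 0.19 [217. 208.] [569. 205.] [45. 40.] 66.3
```

```bash
python3 - <<'E'
from h import *
delta([.5,.018,.23],R_t(np.pi))
E
```

```text
[-15.3, -11.7, -0.82, -0.0, -0.0, -3.56]
```

>>> {"op": "step_arm", "data": {
  "plan": [
    [[-15.3,-11.7,-0.8,0,0,-3.56],[-15.3,-11.7,-0.8,0,0,-3.56],[-15.3,-11.7,-0.8,0,0,-3.56],[-15.3,-11.7,-0.8,0,0,-3.56],[-15.3,-11.7,-0.8,0,0,-3.56],[-15.3,-11.7,-0.8,0,0,-3.56],[-15.3,-11.7,-0.8,0,0,-3.56],[-15.3,-11.7,-0.8,0,0,-3.56]]
  ],
  "grip": 0.8
}}

```text
time_s: 2.22
ee_pos: [0.3695, 0.2327, 0.2193]
eef_rot: [3.141, 0.001, -3.141]
force: [-0.2, -0.0, 0.3]
grip_width: 0.0755
grip_force: 0.0
```

```bash
python3 - <<'E'
from h import *
delta([.5,.018,.23],R_t(np.pi))
E
```

```text
[-4.35, -7.16, -0.35, 0.0, 0.01, 0.0]
```

>>> {"op": "step_arm", "data": {
  "plan": [
    [[-4.4,-7.2,-0.35,0,0,0],[-4.4,-7.2,-0.35,0,0,0],[-4.4,-7.2,-0.35,0,0,0],[-4.4,-7.2,-0.35,0,0,0],[-4.4,-7.2,-0.35,0,0,0],[-4.4,-7.2,-0.35,0,0,0],[-4.4,-7.2,-0.35,0,0,0],[-4.4,-7.2,-0.35,0,0,0]]
  ]
}}

```text
time_s: 2.88
ee_pos: [0.5014, 0.0169, 0.2291]
eef_rot: [-3.142, -0.001, 3.138]
force: [-0.0, 0.3, -0.7]
grip_width: 0.0749
grip_force: 0.0
```

```bash
python3 - <<'E'
from h import *
print(tool()[1]); im,C=grab("wrist","w1")
for q in ["lane","old1"]:
  print(q,[(np.round(d["at"]).tolist(),round(d["confidence"],2)) for d in ctrl.place_of(q,"wrist")])
# predicted lane guide corners
a=np.radians(1.4);R=Ro.from_euler('zy',[a,-np.radians(8)])
for y in(-.035,-.029,.029,.035):
  P=R.apply([[0,y,.012],[.3,y,.012]])+[.464,.017,.05]; print(y,proj(P,C).round().tolist())
E
```

```text
[0.50144603 0.01687315 0.22913979]
lane [([280.0, 157.0], 0.67)]
old1 [([281.0, 206.0], 0.89), ([281.0, 235.0], 0.81), ([278.0, 271.0], 0.7), ([281.0, 172.0], 0.65)]
-0.035 [[248.0, 164.0], [258.0, 395.0]]
-0.029 [[253.0, 164.0], [262.0, 395.0]]
0.029 [[303.0, 163.0], [306.0, 394.0]]
0.035 [[308.0, 163.0], [311.0, 394.0]]
```

View pics/w1.png

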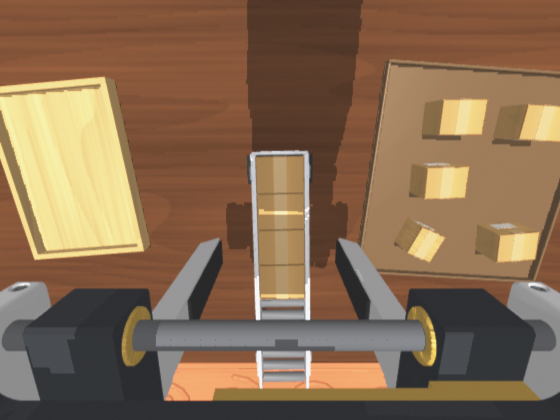

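```bash
python3 - <<'E'
from h import *
from scipy.optimize import least_squares
im=cv2.imread("pics/w1.png"); C=cam("wrist"); hsv=cv2.cvtColor(im,cv2.COLOR_BGR2HSV)
for r in (160,170,185,200,215,230,245,260,275,290,310,320):
  w=(hsv[r,:,1]<50)&(hsv[r,:,2]>120); c=np.where(w[235:325])[0]+235; print(r,c.tolist())
for c in (262,281,300): print(c,[tuple(im[r,c]) [::-1] for r in range(146,160)])
E
python3 - <<'E'
import cv2
a=cv2.imread("pics/w1.png")[140:320,220:340]; cv2.imwrite("pics/w1c.png",cv2.resize(a,(400,600),interpolation=cv2.INTER_NEAREST))
E
```

```text
160 [250, 251, 252, 253, 254, 255, 304, 305, 306, 307, 308]
170 [250, 251, 252, 253, 254, 255, 304, 305, 306, 307, 308, 309]
185 [251, 252, 253, 254, 255, 304, 305, 306, 307, 308]
200 [252, 253, 254, 255, 256, 304, 305, 306, 307, 308, 309]
215 [252, 253, 254, 255, 256, 305, 306, 307, 308, 309]
230 [253, 254, 255, 256, 257, 305, 306, 307, 308, 309]
245 [253, 254, 255, 256, 257, 305, 306, 307, 308, 309]
260 [254, 255, 256, 257, 258, 305, 306, 307, 308, 309]
275 [254, 255, 256, 257, 258, 305, 306, 307, 308, 309]
290 [255, 256, 257, 258, 259, 305, 306, 307, 308, 309]
310 [255, 256, 257, 258, 259, 260, 261, 304, 305, 306, 307, 308, 309]
320 [256, 257, 258, 259, 306, 307, 308, 309]
262 [(np.uint8(76), np.uint8(52), np.uint8(39)), (np.uint8(76), np.uint8(52), np.uint8(38)), (np.uint8(77), np.uint8(52), np.uint8(38)), (np.uint8(79), np.uint8(53), np.uint8(38)), (np.uint8(101), np.uint8(81), np.uint8(72)), (np.uint8(180), np.uint8(170), np.uint8(168)), (np.uint8(208), np.uint8(205), np.uint8(207)), (np.uint8(204), np.uint8(205), np.uint8(209)), (np.uint8(164), np.uint8(166), np.uint8(168)), (
[... 816 characters left out ...]
int8(119)), (np.uint8(189), np.uint8(160), np.uint8(119))]
300 [(np.uint8(78), np.uint8(52), np.uint8(37)), (np.uint8(78), np.uint8(53), np.uint8(39)), (np.uint8(78), np.uint8(52), np.uint8(39)), (np.uint8(82), np.uint8(55), np.uint8(39)), (np.uint8(99), np.uint8(81), np.uint8(75)), (np.uint8(171), np.uint8(169), np.uint8(171)), (np.uint8(200), np.uint8(201), np.uint8(205)), (np.uint8(174), np.uint8(174), np.uint8(178)), (np.uint8(115), np.uint8(114), np.uint8(115)), (np.uint8(100), np.uint8(84), np.uint8(67)), (np.uint8(146), np.uint8(115), np.uint8(77)), (np.uint8(168), np.uint8(133), np.uint8(85)), (np.uint8(169), np.uint8(134), np.uint8(87)), (np.uint8(170), np.uint8(135), np.uint8(87))]
```

View pics/w1c.png

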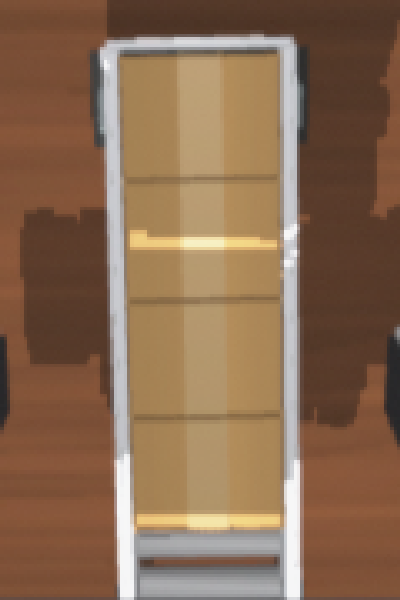

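```bash
cat > lanefit.py <<'E'
from h import *
from scipy.optimize import least_squares
C=cam("wrist")
rows=np.array([160,170,185,200,215,230,245,260,275,290,310,320])
L=np.array([250,250,251,252,252,253,253,254,254,255,255,256])-.3; Rr=np.array([308.5,308.5,308.5,309,309,309,309,309,309,309,309,309])+.3
bx=np.array([0,.04,.08,.12]); bz=np.array([.022,.044,.044,.044]); br=np.array([154.5,193.4,229.4,264.5])
def f(v):
    R=Ro.from_euler('zy',[v[2],-np.radians(8)]); o=[v[0],v[1],.05+v[3]]
    out=[]
    for y,c in((-.035,L),(.035,Rr)):
        P=proj(R.apply([[0,y,.012],[.3,y,.012]])+o,C)
        out+=list(P[0,0]+(P[1,0]-P[0,0])*(rows-P[0,1])/(P[1,1]-P[0,1])-c)
    P=proj(R.apply(np.c_[bx,0*bx,bz])+o,C); out+=list(P[:,1]-br); out.append(v[3]*1000)
    return out
s=least_squares(f,[.464,.017,.02,0]); print(s.x.round(4),np.degrees(s.x[2]),np.round(s.fun,1))
E
python3 lanefit.py
```

```text
[ 0.4552  0.021   0.0214 -0.0006] 1.2288536117043265 [-0.1  0.2 -0.3 -0.8 -0.3 -0.8 -0.3 -0.8 -0.3 -0.8 -0.2 -0.8  0.4  0.4
  0.5  0.1  0.2  0.3  0.4  0.5  0.5  0.6  0.8  0.8  1.7 -0.7 -0.4 -0.5
 -0.6]
```

```bash
cat >> h.py <<'E'
LO=np.array([.4556,.0203,.0497]); LR=Ro.from_euler('zy',[.0214,-np.radians(8)])
LT=LR*Ro.from_euler('y',np.pi)
TO=np.array([.483,-.264,0]); TY=np.radians(5)
TRr=Ro.from_euler('z',TY); TT=TRr*Ro.from_euler('y',np.pi)
def lane(x,y,z): return LR.apply([x,y,z])+LO
def tray(x,y,z): return TRr.apply([x,y,z])+TO
E
python3 - <<'E'
from h import *
delta(lane(.02,0,.075),LT,"hover"); delta(lane(.02,0,.015),LT,"grasp")
E
```

```text
hover [1.18, 0.04, 3.42, 0.02, -1.33, -0.2]
grasp [0.9, 0.04, 5.41, 0.02, -1.33, -0.2]
```

>>> {"op": "step_arm", "data": {
  "plan": [
    [[1.18,0.04,2.5,0,-1.33,-0.2],[1.18,0.04,3.42,0,-1.33,-0.2],[1.18,0.04,3.42,0,-1.33,-0.2],[1.18,0.04,3.42,0,-1.33,-0.2],[1.04,0.04,4.4,0,-1.33,-0.2],[0.9,0.04,5.4,0,-1.33,-0.2],[0.9,0.04,5.4,0,-1.33,-0.2],[0.9,0.04,5.4,0,-1.33,-0.2]]
  ],
  "grip": 0.8
}}

```text
time_s: 3.7
ee_pos: [0.4744, 0.0204, 0.0685]
eef_rot: [-3.14, 0.138, -3.119]
force: [-0.1, -0.0, 0.5]
grip_width: 0.0752
grip_force: 0.0
```

```bash
python3 - <<'E'
from h import *
delta(lane(.02,0,.015),LT,"grasp");delta(lane(.02,0,.11),LT,"lift")
E
```

```text
grasp [0.04, 0.01, 0.03, 0.02, -0.01, 0.0]
lift [0.04, 0.02, -3.13, 0.02, -0.01, 0.0]
```

>>> {"op": "step_arm", "data": {
  "plan": [
    [[0,0,0,0,0,0],[0,0,0,0,0,0],[0,0,0,0,0,0],[0,0,0,0,0,0],[0,0,-0.6,0,0,0],[0,0,-1.4,0,0,0],[0,0,-2.3,0,0,0],[0,0,-3.2,0,0,0]]
  ],
  "grip": 0,
  "squeeze": 15
}}

```text
time_s: 4.37
ee_pos: [0.46, 0.0196, 0.164]
eef_rot: [-3.14, 0.139, -3.121]
force: [0.0, -0.9, -1.6]
grip_width: 0.0519
grip_force: 15.0
```

```bash
python3 - <<'E'
from h import *
delta(tray(.055,0,.13),TT,"hover"); delta(tray(.055,0,.0235),TT,"place")
im,C=grab("wrist","w2"); print([(np.round(d["at"]).tolist(),round(d["confidence"],2)) for d in ctrl.place_of("tray","wrist")])
for d in ctrl.masks_of("tray","wrist"):
  cs,_=cv2.findContours(d["pixels"].astype(np.uint8),0,1); c=max(cs,key=cv2.contourArea)[:,0]
  r=cv2.minAreaRect((onz(c,C,.022)[:,:2]*1000).astype(np.float32)); print(d["confidence"],r)
E
```

```text
hover [-2.22, -9.35, 1.47, -0.06, 1.32, -0.63]
place [-1.73, -9.34, 4.98, -0.06, 1.32, -0.63]
[([41.0, 191.0], 0.89)]
0.88 ((480.8001403808594, -256.84503173828125), (230.1195068359375, 173.4737548828125), 4.119380474090576)
```

View pics/w2.png

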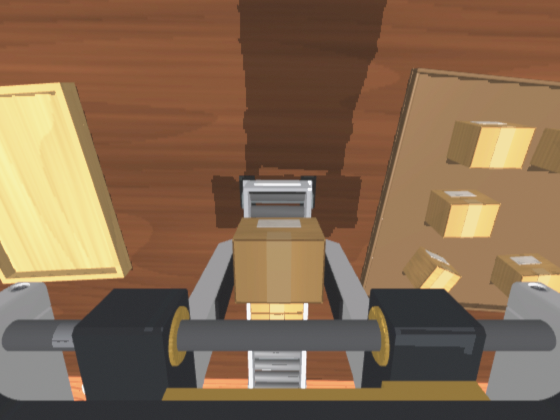

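The carton hangs square in the fingers (columns 237–323). The tray rectangle agrees with the top view.

>>> {"op": "step_arm", "data": {
  "plan": [
    [[-2.2,-9.35,1.45,0,1.32,-0.63],[-2.2,-9.35,1.45,0,1.32,-0.63],[-2.2,-9.35,1.45,0,1.32,-0.63],[-2.2,-9.35,1.45,0,1.32,-0.63],[-2.2,-9.35,1.45,0,1.32,-0.63],[-2.2,-9.35,1.45,0,1.32,-0.63],[-2.2,-9.35,1.45,0,1.32,-0.63],[-2.2,-9.35,1.45,0,1.32,-0.63]]
  ]
}}

```text
time_s: 5.18
ee_pos: [0.5373, -0.2648, 0.1257]
eef_rot: [-3.136, -0.002, -3.059]
force: [-0.9, 0.5, -1.7]
grip_width: 0.052
grip_force: 15.0
```

```bash
python3 - <<'E'
from h import *
delta(tray(.055,0,.0235),TT,"place")
im,C=grab("wrist")
for d in ctrl.masks_of("tray","wrist"):
  cs,_=cv2.findContours(d["pixels"].astype(np.uint8),0,1); c=max(cs,key=cv2.contourArea)[:,0]
  r=cv2.minAreaRect((onz(c,C,.022)[:,:2]*1000).astype(np.float32)); print(d["confidence"],r)
E
```

```text
place [-0.04, 0.2, 3.4, -0.05, -0.02, -0.05]
0.93 ((481.57080078125, -264.8020935058594), (228.8771514892578, 160.44554138183594), 4.65263032913208)
```

>>> {"op": "step_arm", "data": {
  "plan": [
    [[0,0.2,1,0,0,0],[0,0.2,2,0,0,0],[0,0.2,2.8,0,0,0],[0,0.2,3.2,0,0,0],[0,0.2,3.4,0,0,0],[0,0.2,3.4,0,0,0],[0,0.2,3.4,0,0,0]]
  ]
}}

```text
time_s: 5.87
ee_pos: [0.538, -0.2539, 0.0281]
eef_rot: [-3.135, 0.002, -3.054]
force: [0.7, 0.2, -0.9]
grip_width: 0.0518
grip_force: 15.0
```

>>> {"op": "step_arm", "data": {
  "plan": [
    [[0,0,0,0,0,0],[0,0,0,0,0,0],[0,0,0,0,0,0],[0,0,0,0,0,0],[0,0,-1,0,0,0],[0,0,-2.2,0,0,0],[0,0,-3.4,0,0,0],[0,0,-4.6,0,0,0]]
  ],
  "grip": 0.8
}}

```text
time_s: 6.53
ee_pos: [0.537, -0.2531, 0.167]
eef_rot: [-3.135, 0.001, -3.055]
force: [-0.2, -0.1, 0.2]
grip_width: 0.0752
grip_force: 0.0
```

```bash
python3 - <<'E'
from h import *
delta(lane(.02,0,.11),LT,"high");delta(lane(.02,0,.015),LT,"grasp")
im,C=grab("top","t1"); 
for d in ctrl.place_of("old1","top")[:6]: print(np.round(d["at"]),round(d["confidence"],2),onz(d["at"],C,.007).round(3),"lane",LR.inv().apply(onz(d["at"],C,.052)-LO).round(3))
E
```

```text
high [1.77, 9.32, 0.13, 0.01, -1.32, 0.63]
grasp [1.33, 9.3, 3.26, 0.01, -1.32, 0.63]
[284. 225.] 0.59 [[0.53  0.015 0.007]] lane [[ 0.071 -0.007 -0.008]]
[285. 239.] 0.55 [[0.49  0.015 0.007]] lane [[ 0.032 -0.007 -0.002]]
[280. 212.] 0.5 [[0.567 0.028 0.007]] lane [[ 0.105  0.004 -0.012]]
```

```bash
cat >> h.py <<'E'
def chain(*wp):
    R,p0=tool()
    for lab,p,Rt in wp:
        s=R.inv().apply(np.array(p)-p0)/.03; w=(R.inv()*Rt).as_rotvec()/np.radians(6)
        print(lab,np.round(np.r_[s,w],2).tolist()); R,p0=Rt,np.array(p)
def cycle(x):
    chain(("high",lane(.02,0,.11),LT),("grasp",lane(.02,0,.0155),LT),("lift",lane(.02,0,.11),LT),("tray hover",tray(x,0,.13),TT),("place",tray(x,0,.0238),TT),("up",tray(x,0,.16),TT))
E
python3 - <<'E'
from h import *
cycle(0)
E
python3 - <<'E'
import cv2
a=cv2.imread("pics/t1.png")[130:330,70:500]
cv2.imwrite("pics/t1c.png",cv2.resize(a,(800,372),interpolation=cv2.INTER_CUBIC))
E
```

```text
high [1.84, 9.36, 0.21, -0.04, -1.24, 0.63]
grasp [0.0, 0.0, 3.15, 0.0, 0.0, 0.0]
lift [-0.0, -0.0, -3.15, 0.0, 0.0, 0.0]
tray hover [-0.41, -9.5, 1.14, -0.07, 1.33, -0.63]
place [0.0, 0.0, 3.54, 0.0, 0.0, 0.0]
up [-0.0, 0.0, -4.54, 0.0, 0.0, 0.0]
```

View pics/t1c.png

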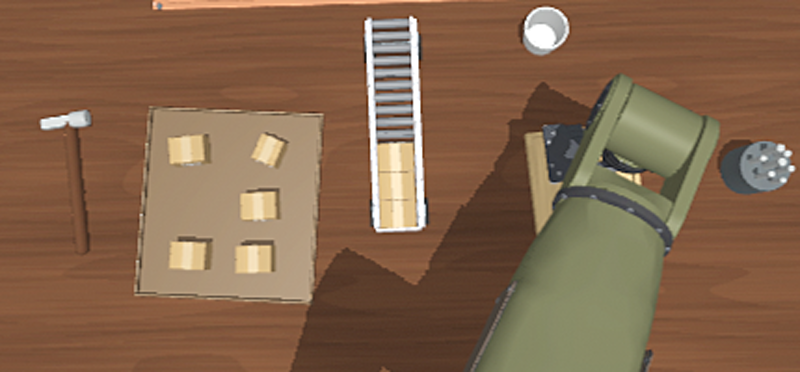

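Three cartons have slid down to the stop, and the arm hides the tray. I'll fetch the second one now.

>>> {"op": "step_arm", "data": {
  "plan": [
    [[1.84,9.36,0.21,0,-1.3,0.63],[1.84,9.36,0.21,0,-1.3,0.63],[1.84,9.36,0.21,0,-1.3,0.63],[1.84,9.36,0.21,0,-1.3,0.63],[1.84,9.36,0.21,0,-1.3,0.63],[1.84,9.36,0.21,0,-1.3,0.63],[1.84,9.36,0.21,0,-1.3,0.63],[1.84,9.36,0.21,0,-1.3,0.63]]
  ],
  "grip": 0.8
}}

```text
time_s: 7.3
ee_pos: [0.4561, 0.0265, 0.1567]
eef_rot: [-3.141, 0.137, -3.116]
force: [1.0, -0.4, 0.7]
grip_width: 0.0754
grip_force: 0.0
```

>>> {"op": "step_arm", "data": {
  "plan": [
    [[0,0,0,0,0,0],[0,0,0,0,0,0],[0,0,0,0,0,0]]
  ]
}}

```text
time_s: 7.55
ee_pos: [0.4583, 0.0208, 0.1569]
eef_rot: [-3.14, 0.137, -3.122]
force: [0.7, -0.8, 0.3]
grip_width: 0.0754
grip_force: 0.0
```

```bash
python3 - <<'E'
from h import *
cycle(0);delta(lane(.02,0,.0155),LT,"grasp")
E
```

```text
high [-0.08, -0.0, -0.14, 0.01, -0.02, -0.02]
grasp [0.0, 0.0, 3.15, 0.0, 0.0, 0.0]
lift [-0.0, -0.0, -3.15, 0.0, 0.0, 0.0]
tray hover [-0.41, -9.5, 1.14, -0.07, 1.33, -0.63]
place [0.0, 0.0, 3.54, 0.0, 0.0, 0.0]
up [-0.0, 0.0, -4.54, 0.0, 0.0, 0.0]
grasp [-0.09, -0.01, 3.01, 0.01, -0.02, -0.02]
```

>>> {"op": "step_arm", "data": {
  "plan": [
    [[-0.09,0,1.1,0,0,0],[-0.09,0,2.2,0,0,0],[-0.09,0,3.0,0,0,0],[-0.09,0,3.0,0,0,0],[-0.09,0,3.0,0,0,0]]
  ]
}}

```text
time_s: 7.97
ee_pos: [0.4727, 0.021, 0.0678]
eef_rot: [-3.14, 0.135, -3.122]
force: [0.3, -1.0, 0.8]
grip_width: 0.075
grip_force: 0.0
```

>>> {"op": "step_arm", "data": {
  "plan": [
    [[0,0,0,0,0,0],[0,0,0,0,0,0],[0,0,0,0,0,0],[0,0,0,0,0,0],[0,0,-0.6,0,0,0],[0,0,-1.4,0,0,0],[0,0,-2.3,0,0,0],[0,0,-3.15,0,0,0]]
  ],
  "grip": 0,
  "squeeze": 15
}}

```text
time_s: 8.63
ee_pos: [0.4596, 0.0219, 0.1634]
eef_rot: [-3.14, 0.137, -3.12]
force: [1.1, -0.2, -0.9]
grip_width: 0.0523
grip_force: 15.0
```

>>> {"op": "step_arm", "data": {
  "plan": [
    [[-0.41,-9.5,1.14,-0.07,1.33,-0.63],[-0.41,-9.5,1.14,-0.07,1.33,-0.63],[-0.41,-9.5,1.14,-0.07,1.33,-0.63],[-0.41,-9.5,1.14,-0.07,1.33,-0.63],[-0.41,-9.5,1.14,-0.07,1.33,-0.63],[-0.41,-9.5,1.14,-0.07,1.33,-0.63],[-0.41,-9.5,1.14,-0.07,1.33,-0.63],[-0.41,-9.5,1.14,-0.07,1.33,-0.63]]
  ]
}}

```text
time_s: 9.3
ee_pos: [0.4822, -0.2679, 0.1294]
eef_rot: [3.141, -0.003, -3.058]
force: [-0.2, 0.3, -1.1]
grip_width: 0.0518
grip_force: 15.0
```

>>> {"op": "step_arm", "data": {
  "plan": [
    [[0,0,0,0,0,0],[0,0,0,0,0,0],[0,0,0,0,0,0]]
  ]
}}

```text
time_s: 9.55
ee_pos: [0.483, -0.2618, 0.1304]
eef_rot: [3.14, -0.002, -3.053]
force: [-0.2, 1.0, -0.9]
grip_width: 0.0521
grip_force: 15.0
```

```bash
python3 - <<'E'
from h import *
delta(tray(0,0,.0238),TT,"place")
grab("wrist","w3")
E
```

```text
place [-0.0, -0.08, 3.55, 0.01, -0.02, 0.01]
```

View pics/w3.png

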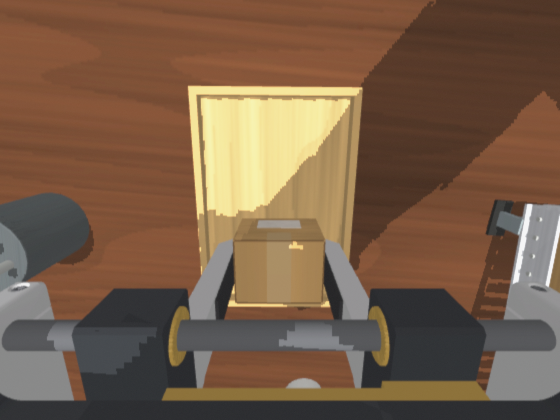

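The tray (columns 190–360) is centred under the held carton; old1 is hidden behind it. Next I place this one and fetch the third.

>>> {"op": "step_arm", "data": {
  "plan": [
    [[0,-0.08,1.2,0,0,0],[0,-0.08,2.3,0,0,0],[0,-0.08,3.1,0,0,0],[0,-0.08,3.55,0,0,0],[0,-0.08,3.55,0,0,0],[0,-0.08,3.55,0,0,0]]
  ]
}}

```text
time_s: 10.1
ee_pos: [0.483, -0.2642, 0.0236]
eef_rot: [3.14, -0.003, -3.053]
force: [0.5, 0.3, -0.3]
grip_width: 0.0516
grip_force: 15.0
```

>>> {"op": "step_arm", "data": {
  "plan": [
    [[0,0,0,0,0,0],[0,0,0,0,0,0],[0,0,0,0,0,0],[0,0,0,0,0,0],[0,0,-1,0,0,0],[0,0,-2.2,0,0,0],[0,0,-3.4,0,0,0],[0,0,-4.54,0,0,0]]
  ],
  "grip": 0.8
}}

```text
time_s: 10.77
ee_pos: [0.483, -0.2652, 0.162]
eef_rot: [3.141, -0.002, -3.054]
force: [0.4, -1.3, 0.3]
grip_width: 0.075
grip_force: 0.0
```

```bash
python3 - <<'E'
from h import *
cycle(-.055)
im,C=grab("wrist","w4")
for d in ctrl.place_of("old1","wrist")[:6]: print(np.round(d["at"]),round(d["confidence"],2),(TRr.inv().apply(onz(d["at"],C,.007)-TO)).round(3))
E
```

```text
high [-0.07, 9.56, 0.03, 0.08, -1.35, 0.63]
grasp [0.0, 0.0, 3.15, 0.0, 0.0, 0.0]
lift [-0.0, -0.0, -3.15, 0.0, 0.0, 0.0]
tray hover [1.4, -9.62, 0.89, -0.07, 1.33, -0.63]
place [0.0, 0.0, 3.54, 0.0, 0.0, 0.0]
up [-0.0, 0.0, -4.54, 0.0, 0.0, 0.0]
[544. 262.] 0.92 [[0.082 0.332 0.007]]
[280. 199.] 0.9 [[0.001 0.001 0.007]]
[283. 241.] 0.78 [[0.054 0.006 0.007]]
[552. 224.] 0.56 [[0.031 0.328 0.007]]
[277. 196.] 0.33 [[-0.003 -0.002  0.007]]
```

>>> {"op": "step_arm", "data": {
  "plan": [
    [[-0.07,9.56,0.03,0.07,-1.34,0.63],[-0.07,9.56,0.03,0.07,-1.34,0.63],[-0.07,9.56,0.03,0.07,-1.34,0.63],[-0.07,9.56,0.03,0.07,-1.34,0.63],[-0.07,9.56,0.03,0.07,-1.34,0.63],[-0.07,9.56,0.03,0.07,-1.34,0.63],[-0.07,9.56,0.03,0.07,-1.34,0.63],[-0.07,9.56,0.03,0.07,-1.34,0.63]]
  ]
}}

```text
time_s: 11.53
ee_pos: [0.4594, 0.0255, 0.1591]
eef_rot: [-3.141, 0.138, -3.116]
force: [-0.7, -1.5, 1.1]
grip_width: 0.0753
grip_force: 0.0
```

>>> {"op": "step_arm", "data": {
  "plan": [
    [[0,0,0,0,0,0],[0,0,0,0,0,0],[0,0,0,0,0,0],[0,0,1.1,0,0,0],[0,0,2.2,0,0,0],[0,0,3.1,0,0,0],[0,0,3.1,0,0,0],[0,0,3.1,0,0,0]]
  ]
}}

```text
time_s: 12.2
ee_pos: [0.4727, 0.0197, 0.0667]
eef_rot: [-3.14, 0.136, -3.122]
force: [0.6, 0.6, 1.0]
grip_width: 0.0752
grip_force: 0.0
```

```bash
python3 - <<'E'
from h import *
delta(lane(.02,0,.0155),LT,"grasp")
E
```

```text
grasp [-0.02, 0.03, -0.03, 0.01, -0.04, -0.02]
```

>>> {"op": "step_arm", "data": {
  "plan": [
    [[0,0,0,0,0,0],[0,0,0,0,0,0],[0,0,0,0,0,0],[0,0,0,0,0,0],[0,0,-0.6,0,0,0],[0,0,-1.4,0,0,0],[0,0,-2.3,0,0,0],[0,0,-3.15,0,0,0]]
  ],
  "grip": 0,
  "squeeze": 15
}}

```text
time_s: 12.87
ee_pos: [0.4596, 0.0207, 0.1623]
eef_rot: [-3.14, 0.138, -3.12]
force: [0.1, -0.1, -1.3]
grip_width: 0.0519
grip_force: 15.0
```

>>> {"op": "step_arm", "data": {
  "plan": [
    [[1.4,-9.6,0.89,-0.07,1.35,-0.63],[1.4,-9.6,0.89,-0.07,1.35,-0.63],[1.4,-9.6,0.89,-0.07,1.35,-0.63],[1.4,-9.6,0.89,-0.07,1.35,-0.63],[1.4,-9.6,0.89,-0.07,1.35,-0.63],[1.4,-9.6,0.89,-0.07,1.35,-0.63],[1.4,-9.6,0.89,-0.07,1.35,-0.63],[1.4,-9.6,0.89,-0.07,1.35,-0.63]]
  ]
}}

```text
time_s: 13.53
ee_pos: [0.4267, -0.2734, 0.1285]
eef_rot: [3.141, -0.004, -3.059]
force: [0.5, 0.1, -1.2]
grip_width: 0.0517
grip_force: 15.0
```

>>> {"op": "step_arm", "data": {
  "plan": [
    [[0,0,0,0,0,0],[0,0,0,0,0,0],[0,0,0,0,0,0]]
  ]
}}

```text
time_s: 13.78
ee_pos: [0.4284, -0.2671, 0.1292]
eef_rot: [3.14, -0.003, -3.053]
force: [0.1, 0.7, -1.3]
grip_width: 0.0519
grip_force: 15.0
```

```bash
python3 - <<'E'
from h import *
delta(tray(-.055,0,.0238),TT,"place")
E
```

```text
place [0.0, -0.06, 3.51, 0.01, -0.03, 0.01]
```

>>> {"op": "step_arm", "data": {
  "plan": [
    [[0,-0.06,1.2,0,0,0],[0,-0.06,2.3,0,0,0],[0,-0.06,3.1,0,0,0],[0,-0.06,3.5,0,0,0],[0,-0.06,3.5,0,0,0],[0,-0.06,3.5,0,0,0]]
  ]
}}

```text
time_s: 14.28
ee_pos: [0.4283, -0.2688, 0.024]
eef_rot: [3.14, -0.004, -3.053]
force: [-0.9, 0.3, -0.8]
grip_width: 0.052
grip_force: 15.0
```

>>> {"op": "step_arm", "data": {
  "plan": [
    [[0,0,0,0,0,0],[0,0,0,0,0,0],[0,0,0,0,0,0],[0,0,0,0,0,0],[0,0,-1,0,0,0],[0,0,-2.2,0,0,0],[0,0,-3.4,0,0,0],[0,0,-4.54,0,0,0]]
  ],
  "grip": 0.8
}}

```text
time_s: 14.95
ee_pos: [0.4282, -0.2699, 0.1623]
eef_rot: [3.141, -0.003, -3.055]
force: [0.1, -0.2, -0.5]
grip_width: 0.0752
grip_force: 0.0
```

```bash
python3 - <<'E'
from h import *
im,C=grab("wrist","w5")
for d in ctrl.place_of("old1","wrist")[:6]: print(np.round(d["at"]),round(d["confidence"],2),(TRr.inv().apply(onz(d["at"],C,.007)-TO)).round(3))
delta([.55,.275,.24],R_t(np.pi),"view")
E
```

```text
[279. 241.] 0.93 [[-0.001  0.001  0.007]]
[280. 284.] 0.92 [[0.057 0.002 0.007]]
[280. 198.] 0.72 [[-0.055  0.001  0.007]]
[537. 276.] 0.67 [[0.047 0.328 0.007]]
view [-5.57, 17.78, -2.54, -0.04, 0.04, 0.83]
```

View pics/w5.png

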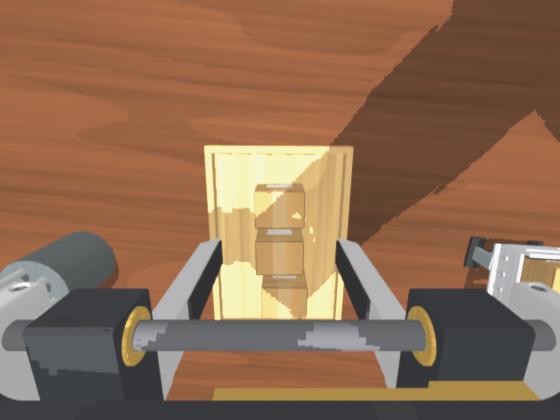

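The three old cartons stand in a row in the tray (rows 200, 245 and 285). Next is the case.

>>> {"op": "step_arm", "data": {
  "plan": [
    [[0,0.6,-1.2,0,0,0.2],[-5.57,17.78,-2.54,0,0,0.83],[-5.57,17.78,-2.54,0,0,0.83],[-5.57,17.78,-2.54,0,0,0.83],[-5.57,17.78,-2.54,0,0,0.83],[-5.57,17.78,-2.54,0,0,0.83],[-5.57,17.78,-2.54,0,0,0.83],[-5.57,17.78,-2.54,0,0,0.83]]
  ]
}}

```text
time_s: 15.72
ee_pos: [0.4922, 0.0334, 0.2175]
eef_rot: [3.141, -0.003, -3.141]
force: [0.5, -0.5, -0.3]
grip_width: 0.0753
grip_force: 0.0
```

>>> {"op": "step_arm", "data": {
  "plan": [
    [[0,0,0,0,0,0]]
  ]
}}

```text
time_s: 15.8
ee_pos: [0.4929, 0.0369, 0.2177]
eef_rot: [3.139, -0.003, -3.136]
force: [0.8, -0.3, 0.2]
grip_width: 0.0754
grip_force: 0.0
```

```bash
python3 - <<'E'
from h import *
delta([.55,.275,.24],R_t(np.pi),"view")
E
```

```text
view [-1.94, 7.93, -0.73, 0.02, -0.03, 0.05]
```

>>> {"op": "step_arm", "data": {
  "plan": [
    [[-1.94,7.93,-0.73,0,0,0.05],[-1.94,7.93,-0.73,0,0,0.05],[-1.94,7.93,-0.73,0,0,0.05],[-1.94,7.93,-0.73,0,0,0.05],[-1.94,7.93,-0.73,0,0,0.05],[-1.94,7.93,-0.73,0,0,0.05],[-1.94,7.93,-0.73,0,0,0.05],[-1.94,7.93,-0.73,0,0,0.05]]
  ]
}}

```text
time_s: 16.47
ee_pos: [0.5503, 0.2703, 0.2384]
eef_rot: [3.141, -0.005, 3.139]
force: [-0.4, -0.4, -0.4]
grip_width: 0.0751
grip_force: 0.0
```

>>> {"op": "step_arm", "data": {
  "plan": [
    [[0,0,0,0,0,0],[0,0,0,0,0,0]]
  ]
}}

```text
time_s: 16.63
ee_pos: [0.5505, 0.268, 0.2395]
eef_rot: [3.141, -0.004, 3.135]
force: [-0.6, -0.1, -0.1]
grip_width: 0.0752
grip_force: 0.0
```

```bash
cat > fit.py <<'E'
from h import *
from scipy.optimize import minimize
def hull(v,w,C,z=.004):
    B=np.array([[a*.02,b*w/2,h] for a in(-1,1) for b in(-1,1) for h in(0,.044)])
    return cv2.convexHull((proj(Ro.from_euler('z',v[2]).apply(B)+[v[0],v[1],z],C)).astype(np.float32))
def fitbox(mask,C,w,v0):
    S=4
    ys,xs=np.where(mask); x0,y0=xs.min()-12,ys.min()-12; m=cv2.resize(mask[y0:ys.max()+13,x0:xs.max()+13].astype(np.uint8),None,fx=S,fy=S,interpolation=cv2.INTER_NEAREST)
    def cost(u):
        h=(hull([u[0],u[1],u[2]*10],w,C)-[x0-.5,y0-.5])*S
        p=np.zeros_like(m); cv2.fillConvexPoly(p,np.round(h).astype(np.int32),1)
        return 1-(p&m).sum()/(p|m).sum()
    best=None
    for a in (0,-.3,.3,-.6,.6,.9,-.9,1.3,1.57):
        r=minimize(cost,[v0[0],v0[1],a/10],method='Nelder-Mead',options=dict(initial_simplex=np.array([v0[0],v0[1],a/10])+np.array([[0,0,0],[.01,0,0],[0,.01,0],[0,0,.02]]),maxiter=120))
        if best is None or r.fun<best.fun: best=r
    return best.x*[1,1,10],1-best.fun
def look(name=None,cname="wrist",regions=None):
    im,C=grab(cname,name); res=[]
    D=[d for q in("new1","small","large") for d in ctrl.masks_of(q,cname)]
    D.sort(key=lambda d:-d["confidence"])
    for d in D:
        m=d["pixels"]
        if m.sum()<100 or d["confidence"]<.3: continue
        v0=onz(d["at"],C,.03)[0]
        if not(.33<v0[0]<.66 and .11<v0[1]<.44): continue
        if any(np.hypot(*(v0[:2]-r[0][:2]))<.03 for r in res): continue
        f=[(fitbox(m,C,w,v0),w) for w in(.036,.052,.068)]
        (v,s),w=max(f,key=lambda t:t[0][1]); res.append((v,w))
        print("xy %.3f %.3f yaw %.2f  w %.3f"%(*v,w),"scores",[round(t[0][1],3) for t in f],"conf %.2f"%d["confidence"],np.round(d["at"]))
    return res
E
python3 -c "
from fit import *
look('w6')"
```

```text
xy 0.531 0.225 yaw -0.08  w 0.052 scores [np.float64(0.748), np.float64(0.972), np.float64(0.765)] conf 0.95 [244. 177.]
xy 0.410 0.234 yaw -0.00  w 0.052 scores [np.float64(0.718), np.float64(0.962), np.float64(0.77)] conf 0.95 [249.  76.]
xy 0.575 0.334 yaw 0.06  w 0.052 scores [np.float64(0.749), np.float64(0.963), np.float64(0.779)] conf 0.66 [327. 205.]
xy 0.575 0.212 yaw -0.31  w 0.036 scores [np.float64(0.845), np.float64(0.633), np.float64(0.611)] conf 0.66 [238. 208.]
xy 0.417 0.332 yaw -0.06  w 0.052 scores [np.float64(0.757), np.float64(0.97), np.float64(0.768)] conf 0.58 [332.  80.]
```

View pics/w6.png

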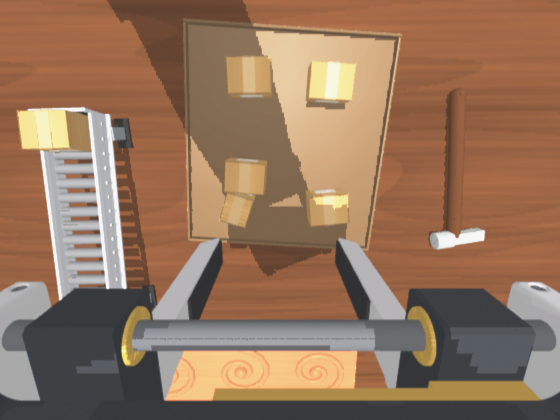

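The case shows four full-size cartons at (248,76), (331,80), (245,176) and (327,206), plus the small one at (237,210). The third carton has been knocked back beside the small one. I'll start with the near right carton.

```bash
cat >> h.py <<'E'
def newcycle(x,y,yaw,lx,g=.0165):
    T=Ro.from_euler('z',yaw)*Ro.from_euler('y',np.pi)
    chain(("over",[x,y,.11],T),("grasp",[x,y,.004+g],T),("lift",[x,y,.15],T),("lane hover",lane(lx,0,.09),LT),("place",lane(lx,0,g+.0015),LT),("up",lane(lx,0,.11),LT),("view",[.55,.275,.24],R_t(np.pi)))
E
python3 -c "
from h import *
newcycle(.410,.232,0,.066)"
```

```text
over [4.67, -1.25, 4.35, 0.01, -0.03, -0.06]
grasp [0.0, 0.0, 2.98, 0.0, 0.0, 0.0]
lift [-0.0, 0.0, -4.32, 0.0, 0.0, 0.0]
lane hover [-3.28, -7.01, 0.07, 0.01, -1.33, -0.2]
place [-0.0, -0.0, 2.4, 0.0, 0.0, 0.0]
up [0.0, 0.0, -3.07, 0.0, 0.0, 0.0]
view [-1.98, 8.4, -2.18, -0.01, 1.33, 0.2]
```

>>> {"op": "step_arm", "data": {
  "plan": [
    [[4.67,-1.25,4.35,0,0,-0.06],[4.67,-1.25,4.35,0,0,-0.06],[4.67,-1.25,4.35,0,0,-0.06],[4.67,-1.25,4.35,0,0,-0.06],[4.67,-1.25,4.35,0,0,-0.06],[4.67,-1.25,4.35,0,0,-0.06],[4.67,-1.25,4.35,0,0,-0.06],[4.67,-1.25,4.35,0,0,-0.06]]
  ],
  "grip": 0.8
}}

```text
time_s: 17.5
ee_pos: [0.4112, 0.2329, 0.111]
eef_rot: [3.14, -0.001, -3.141]
force: [0.2, -0.2, 0.7]
grip_width: 0.0752
grip_force: 0.0
```

```bash
python3 -c "
from h import *
delta([.41,.232,.0205],LR.from_euler('y',np.pi))
im,C=grab('wrist','w7')
for d in ctrl.place_of('new1','wrist')[:3]: print(np.round(d['at']),d['confidence'],onz(d['at'],C,.004))
"
```

```text
[0.04, -0.04, 3.01, 0.02, -0.01, 0.01]
[377. 214.] 0.82 [[0.41645252 0.33432918 0.004     ]]
[278. 210.] 0.82 [[0.41249604 0.23328073 0.004     ]]
[268. 315.] 0.7 [[0.53562503 0.22153646 0.004     ]]
```

View pics/w7.png

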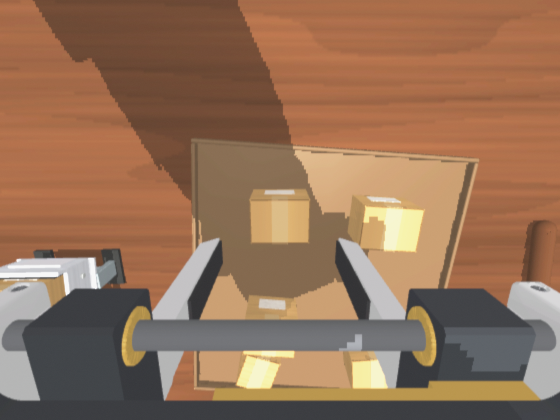

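The carton (columns 251–309) sits centred between the open fingers. I'll descend, grip and carry it.

>>> {"op": "step_arm", "data": {
  "plan": [
    [[0.02,0,1.1,0,0,0],[0.02,0,2.1,0,0,0],[0.02,0,3.0,0,0,0],[0.02,0,3.0,0,0,0],[0.02,0,3.0,0,0,0]]
  ]
}}

```text
time_s: 18.02
ee_pos: [0.4093, 0.2327, 0.0198]
eef_rot: [3.141, -0.005, -3.141]
force: [-0.8, 0.1, 0.8]
grip_width: 0.075
grip_force: 0.0
```

>>> {"op": "step_arm", "data": {
  "plan": [
    [[0,0,0,0,0,0],[0,0,0,0,0,0],[0,0,0,0,0,0],[0,0,0,0,0,0],[0,0,-1,0,0,0],[0,0,-2.1,0,0,0],[0,0,-3.2,0,0,0],[0,0,-4.3,0,0,0]]
  ],
  "grip": 0
}}

```text
time_s: 18.68
ee_pos: [0.4091, 0.2324, 0.1507]
eef_rot: [3.14, -0.003, -3.14]
force: [0.5, 0.1, -1.5]
grip_width: 0.052
grip_force: 15.0
```

>>> {"op": "step_arm", "data": {
  "plan": [
    [[-3.28,-7,0.07,0,-1.33,-0.2],[-3.28,-7,0.07,0,-1.33,-0.2],[-3.28,-7,0.07,0,-1.33,-0.2],[-3.28,-7,0.07,0,-1.33,-0.2],[-3.28,-7,0.07,0,-1.33,-0.2],[-3.28,-7,0.07,0,-1.33,-0.2],[-3.28,-7,0.07,0,-1.33,-0.2],[-3.28,-7,0.07,0,-1.33,-0.2]]
  ]
}}

```text
time_s: 19.35
ee_pos: [0.5081, 0.0217, 0.1461]
eef_rot: [-3.141, 0.136, -3.122]
force: [0.5, 0.1, -0.7]
grip_width: 0.0518
grip_force: 15.0
```

>>> {"op": "step_arm", "data": {
  "plan": [
    [[0,0,0,0,0,0],[0,0,0,0,0,0],[0,0,0,0,0,0]]
  ]
}}

```text
time_s: 19.6
ee_pos: [0.5077, 0.0237, 0.1462]
eef_rot: [-3.141, 0.136, -3.118]
force: [0.8, -0.0, -2.0]
grip_width: 0.0523
grip_force: 15.0
```

```bash
python3 - <<'E'
from h import *
delta(lane(.066,0,.018),LT,"place")
im,C=grab("wrist","w8")
# lane guide check: low rows (front) white columns vs predicted
hsv=cv2.cvtColor(im,cv2.COLOR_RGB2HSV)
for x in (0.0,.01,.02):
  for y in (-.035,.035): print(x,y,proj(lane(x,y,.012),C).round(1).tolist())
P=proj(lane(.01,0,.012),C)[0]; r=int(round(P[1])); w=(hsv[r,:,1]<60)&(hsv[r,:,2]>110); print(r,(np.where(w[180:380])[0]+180).tolist())
E
```

```text
place [-0.04, -0.07, 2.34, 0.03, -0.03, 0.02]
0.0 -0.035 [[234.4, 145.6]]
0.0 0.035 [[316.3, 145.8]]
0.01 -0.035 [[234.9, 157.5]]
0.01 0.035 [[315.9, 157.7]]
0.02 -0.035 [[235.3, 169.1]]
0.02 0.035 [[315.5, 169.2]]
158 [234, 235, 236, 237, 238, 307, 308, 309, 310, 311, 312, 313]
```

View pics/w8.png

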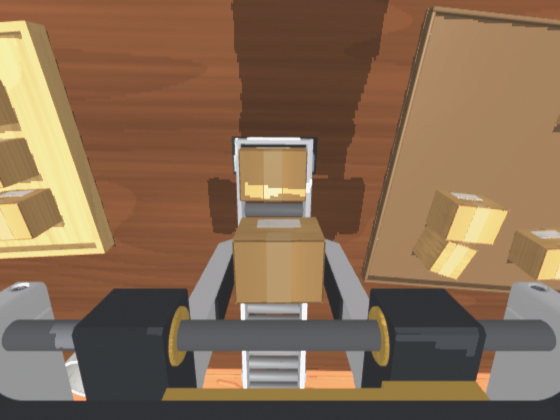

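```bash
python3 - <<'E'
from h import *
C=cam("wrist"); im=cv2.imread("pics/w8.png"); hsv=cv2.cvtColor(im,cv2.COLOR_BGR2HSV)
E=[]
for x in (.005,.01,.025,.04,.05,.13,.14,.175,.18,.19,.195):
  a=proj(lane(x,-.035,.012),C)[0];b=proj(lane(x,.035,.012),C)[0]; r=int(round(a[1]))
  if r>418: continue
  w=(hsv[r,:,1]<60)&(hsv[r,:,2]>110); c=np.where(w[225:326])[0]+225
  print(x,r,a[0].round(1),b[0].round(1),c.tolist()[:6],c.tolist()[-6:])
E
```

```text
0.005 152 234.8 316.3 [235, 236, 237, 238, 307, 308] [307, 308, 309, 310, 311, 312]
0.01 157 235.0 316.1 [233, 234, 235, 236, 237, 238] [308, 309, 310, 311, 312, 313]
0.025 175 235.7 315.4 [236, 237, 238, 307, 308, 309] [238, 307, 308, 309, 310, 311]
0.04 192 236.3 314.8 [236, 237, 238, 239, 264, 265] [306, 307, 308, 309, 310, 311]
0.05 202 236.7 314.4 [237, 238, 239, 240, 241, 242] [306, 307, 308, 309, 310, 311]
0.13 282 239.6 311.5 [] []
0.14 291 240.0 311.2 [] []
0.175 322 241.1 310.0 [] []
0.18 326 241.3 309.9 [] []
0.19 334 241.6 309.6 [] []
0.195 339 241.7 309.4 [] []
```

```bash
sed -i 's/.4556,.0203,/.4556,.0187,/' h.py; python3 -c "
from h import *
delta(lane(.066,0,.018),LT,'place')"
```

```text
place [-0.03, -0.12, 2.34, 0.03, -0.03, 0.02]
```

>>> {"op": "step_arm", "data": {
  "plan": [
    [[0,-0.12,0.9,0,0,0],[0,-0.12,1.6,0,0,0],[0,-0.12,2.1,0,0,0],[0,-0.12,2.34,0,0,0],[0,-0.12,2.34,0,0,0],[0,-0.12,2.34,0,0,0]]
  ]
}}

```text
time_s: 20.15
ee_pos: [0.5177, 0.0196, 0.0769]
eef_rot: [-3.141, 0.136, -3.119]
force: [0.5, 0.1, -0.9]
grip_width: 0.0521
grip_force: 15.0
```

>>> {"op": "step_arm", "data": {
  "plan": [
    [[0,0,0,0,0,0],[0,0,0,0,0,0],[0,0,0,0,0,0],[0,0,0,0,0,0],[0,0,-0.8,0,0,0],[0,0,-1.6,0,0,0],[0,0,-2.4,0,0,0],[0,0,-3.1,0,0,0]]
  ],
  "grip": 0.8
}}

```text
time_s: 20.82
ee_pos: [0.5049, 0.019, 0.1704]
eef_rot: [-3.141, 0.137, -3.119]
force: [-0.4, -0.7, 0.1]
grip_width: 0.0751
grip_force: 0.0
```

>>> {"op": "step_arm", "data": {
  "plan": [
    [[-2,8.4,-2.2,0,1.33,0.2],[-2,8.4,-2.2,0,1.33,0.2],[-2,8.4,-2.2,0,1.33,0.2],[-2,8.4,-2.2,0,1.33,0.2],[-2,8.4,-2.2,0,1.33,0.2],[-2,8.4,-2.2,0,1.33,0.2],[-2,8.4,-2.2,0,1.33,0.2],[-2,8.4,-2.2,0,1.33,0.2]]
  ]
}}

```text
time_s: 21.48
ee_pos: [0.5499, 0.2756, 0.2429]
eef_rot: [3.14, -0.002, -3.137]
force: [0.1, -0.2, -1.0]
grip_width: 0.0749
grip_force: 0.0
```

```bash
python3 -c "
from fit import *
look('w9')
for d in ctrl.place_of('old1','wrist'): print(np.round(d['at']),round(d['confidence'],2),LR.inv().apply(onz(d['at'],cam('wrist'),.055)-LO).round(3))
"
```

```text
xy 0.575 0.334 yaw 0.07  w 0.052 scores [np.float64(0.763), np.float64(0.967), np.float64(0.763)] conf 0.77 [320. 208.]
xy 0.531 0.225 yaw -0.09  w 0.052 scores [np.float64(0.731), np.float64(0.969), np.float64(0.774)] conf 0.77 [236. 178.]
xy 0.417 0.332 yaw -0.06  w 0.052 scores [np.float64(0.758), np.float64(0.964), np.float64(0.764)] conf 0.71 [323.  85.]
xy 0.576 0.211 yaw -0.32  w 0.036 scores [np.float64(0.856), np.float64(0.649), np.float64(0.613)] conf 0.56 [232. 207.]
[ 67. 133.] 0.85 [[ 0.021 -0.004  0.002]]
```

View pics/w9.png

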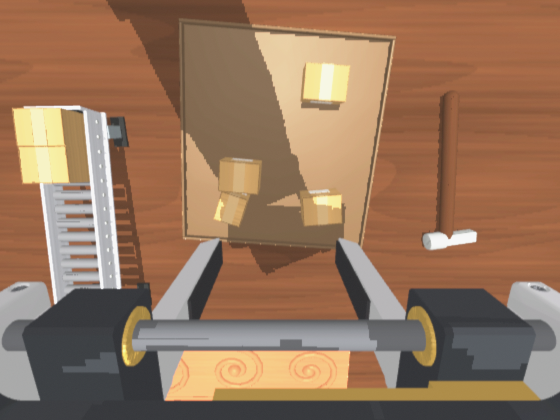

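The placed carton lies flush behind old4 in the lane (rows 146–183). The remaining cartons are at (240,176), (325,84) and (320,207), and the small one is at (232,208).

```bash
python3 -c "
from h import *
newcycle(.528,.224,-.09,.107)"
```

```text
over [0.71, -1.57, 4.4, 0.01, -0.04, 0.86]
grasp [0.0, -0.0, 2.98, 0.0, 0.0, 0.0]
lift [-0.0, 0.0, -4.32, 0.0, 0.0, 0.0]
lane hover [-1.31, -6.68, -0.12, -0.05, -1.33, -1.06]
place [-0.0, -0.0, 2.4, 0.0, 0.0, 0.0]
up [0.0, 0.0, -3.07, 0.0, 0.0, 0.0]
view [-0.61, 8.46, -2.18, -0.01, 1.33, 0.2]
```

>>> {"op": "step_arm", "data": {
  "plan": [
    [[0.71,-1.57,4.4,0,0,0.86],[0.71,-1.57,4.4,0,0,0.86],[0.71,-1.57,4.4,0,0,0.86],[0.71,-1.57,4.4,0,0,0.86],[0.71,-1.57,4.4,0,0,0.86],[0.71,-1.57,4.4,0,0,0.86],[0.71,-1.57,4.4,0,0,0.86],[0.71,-1.57,4.4,0,0,0.86]]
  ]
}}

```text
time_s: 22.4
ee_pos: [0.5293, 0.2255, 0.112]
eef_rot: [3.14, -0.001, 3.053]
force: [0.7, 0.5, -0.9]
grip_width: 0.0753
grip_force: 0.0
```

```bash
python3 -c "
from fit import *
look()
newcycle(.528,.224,-.09,.107)" | head -5;
```

```text
xy 0.531 0.225 yaw -0.08  w 0.052 scores [np.float64(0.706), np.float64(0.977), np.float64(0.8)] conf 0.97 [273. 220.]
xy 0.575 0.335 yaw 0.12  w 0.052 scores [np.float64(0.796), np.float64(0.909), np.float64(0.75)] conf 0.93 [398. 250.]
xy 0.417 0.332 yaw -0.06  w 0.052 scores [np.float64(0.772), np.float64(0.98), np.float64(0.836)] conf 0.75 [397.  72.]
xy 0.575 0.212 yaw -0.34  w 0.036 scores [np.float64(0.785), np.float64(0.703), np.float64(0.7)] conf 0.56 [268. 268.]
over [0.01, -0.05, 0.03, 0.01, -0.02, 0.01]
```

>>> {"op": "step_arm", "data": {
  "plan": [
    [[0.02,-0.02,1.1,0,0,0],[0.02,-0.02,2.1,0,0,0],[0.02,-0.02,3.0,0,0,0],[0.02,-0.02,3.0,0,0,0],[0.02,-0.02,3.0,0,0,0]]
  ]
}}

```text
time_s: 23.02
ee_pos: [0.527, 0.2246, 0.02]
eef_rot: [3.142, -0.005, 3.053]
force: [0.3, 0.7, 0.5]
grip_width: 0.0755
grip_force: 0.0
```

>>> {"op": "step_arm", "data": {
  "plan": [
    [[0,0,0,0,0,0],[0,0,0,0,0,0],[0,0,0,0,0,0],[0,0,0,0,0,0],[0,0,-1,0,0,0],[0,0,-2.1,0,0,0],[0,0,-3.2,0,0,0],[0,0,-4.3,0,0,0]]
  ],
  "grip": 0
}}

```text
time_s: 23.68
ee_pos: [0.5274, 0.2244, 0.151]
eef_rot: [3.141, -0.003, 3.053]
force: [0.7, 0.8, -1.5]
grip_width: 0.052
grip_force: 15.0
```

>>> {"op": "step_arm", "data": {
  "plan": [
    [[-1.31,-6.68,-0.12,-0.05,-1.33,-1.06],[-1.31,-6.68,-0.12,-0.05,-1.33,-1.06],[-1.31,-6.68,-0.12,-0.05,-1.33,-1.06],[-1.31,-6.68,-0.12,-0.05,-1.33,-1.06],[-1.31,-6.68,-0.12,-0.05,-1.33,-1.06],[-1.31,-6.68,-0.12,-0.05,-1.33,-1.06],[-1.31,-6.68,-0.12,-0.05,-1.33,-1.06],[-1.31,-6.68,-0.12,-0.05,-1.33,-1.06]]
  ]
}}

```text
time_s: 24.35
ee_pos: [0.549, 0.0217, 0.1526]
eef_rot: [-3.14, 0.136, -3.12]
force: [-0.0, 0.1, -3.0]
grip_width: 0.0517
grip_force: 15.0
```

>>> {"op": "step_arm", "data": {
  "plan": [
    [[0,0,0,0,0,0],[0,0,0,0,0,0],[0,0,0,0,0,0]]
  ]
}}

```text
time_s: 24.6
ee_pos: [0.549, 0.0224, 0.1524]
eef_rot: [-3.14, 0.136, -3.118]
force: [0.3, -0.7, -2.0]
grip_width: 0.0515
grip_force: 15.0
```

```bash
cat > lc.py <<'E'
import sys
from h import *
lx=float(sys.argv[1]); delta(lane(lx,0,.018),LT,"place")
im,C=grab("wrist"); hsv=cv2.cvtColor(im,cv2.COLOR_RGB2HSV)
for x in np.arange(0,.06,.01):
  a=proj(lane(x,-.035,.012),C)[0];b=proj(lane(x,.035,.012),C)[0]; r=int(round(a[1]))
  if r<0: continue
  w=(hsv[r,:,1]<60)&(hsv[r,:,2]>110); l=int(a[0])-8; c=np.where(w[l:int(b[0])+8])[0]+l
  if len(c): print(r,(a[0]+b[0])/2,(c[0]+c[-1])/2,c[-1]-c[0],b[0]-a[0])
for d in ctrl.place_of("old1","wrist")[:8]:
  print(np.round(d['at']),round(d['confidence'],2),LR.inv().apply(onplane(d['at'],C,LO,LR.apply([0,0,1]))-LO).round(3))
E
python3 lc.py .107
```

```text
place [-0.01, -0.05, 2.36, 0.02, -0.04, 0.02]
93 276.1552056859834 276.0 82 85.62018629431057
106 276.14769629107076 276.0 80 84.66855977587355
119 276.14034769339446 276.0 82 83.73785445924176
131 276.1331547865499 276.0 78 82.82738792686433
144 276.12611267793113 276.0 78 81.93650712118918
155 276.1192166776651 276.0 76 81.06458678250215
[  0. 115.] 0.8 [[ 0.017 -0.24   0.   ]]
[276. 118.] 0.77 [[ 0.019 -0.001  0.   ]]
```

>>> {"op": "step_arm", "data": {
  "plan": [
    [[0.1,-0.05,0.9,0,0,0],[0.1,-0.05,1.6,0,0,0],[0.1,-0.05,2.1,0,0,0],[0.1,-0.05,2.36,0,0,0],[0.1,-0.05,2.36,0,0,0],[0.1,-0.05,2.36,0,0,0]]
  ]
}}

```text
time_s: 25.2
ee_pos: [0.5559, 0.0202, 0.0821]
eef_rot: [-3.14, 0.136, -3.119]
force: [0.5, 0.7, -2.0]
grip_width: 0.0519
grip_force: 15.0
```

>>> {"op": "step_arm", "data": {
  "plan": [
    [[0,0,0,0,0,0],[0,0,0,0,0,0],[0,0,0,0,0,0],[0,0,0,0,0,0],[0,0,-0.8,0,0,0],[0,0,-1.6,0,0,0],[0,0,-2.4,0,0,0],[0,0,-3.1,0,0,0]]
  ],
  "grip": 0.8
}}

```text
time_s: 25.87
ee_pos: [0.5431, 0.0198, 0.1758]
eef_rot: [-3.14, 0.137, -3.119]
force: [0.9, 0.1, -0.2]
grip_width: 0.0752
grip_force: 0.0
```

>>> {"op": "step_arm", "data": {
  "plan": [
    [[-0.7,8.4,-2.2,0,1.33,0.2],[-0.7,8.4,-2.2,0,1.33,0.2],[-0.7,8.4,-2.2,0,1.33,0.2],[-0.7,8.4,-2.2,0,1.33,0.2],[-0.7,8.4,-2.2,0,1.33,0.2],[-0.7,8.4,-2.2,0,1.33,0.2],[-0.7,8.4,-2.2,0,1.33,0.2],[-0.7,8.4,-2.2,0,1.33,0.2]]
  ]
}}

```text
time_s: 26.53
ee_pos: [0.5491, 0.2749, 0.2425]
eef_rot: [3.141, -0.002, -3.137]
force: [-1.3, -0.5, -0.8]
grip_width: 0.0752
grip_force: 0.0
```

```bash
cat > after.py <<'E'
from fit import *
R=look()
C=cam("wrist"); n=LR.apply([0,0,1])
for q in("old1","new1"):
 for d in ctrl.place_of(q,'wrist'):
  p=LR.inv().apply(onplane(d['at'],C,LO,n)-LO)[0]
  if abs(p[1])<.06 : print(q,round(d['confidence'],2),p.round(3))
E
python3 after.py; python3 -c "
from h import *
newcycle(.417,.331,-.06,.146)"
```

```text
xy 0.417 0.332 yaw -0.07  w 0.052 scores [np.float64(0.747), np.float64(0.973), np.float64(0.776)] conf 0.97 [324.  82.]
xy 0.574 0.212 yaw -0.28  w 0.036 scores [np.float64(0.947), np.float64(0.764), np.float64(0.65)] conf 0.95 [233. 204.]
xy 0.575 0.335 yaw 0.09  w 0.052 scores [np.float64(0.748), np.float64(0.972), np.float64(0.775)] conf 0.81 [323. 207.]
old1 0.97 [ 0.024 -0.006  0.   ]
new1 0.86 [ 0.06  -0.004  0.   ]
new1 0.61 [ 0.101 -0.011 -0.   ]
over [4.4, 2.01, 4.41, -0.0, -0.03, 0.57]
grasp [0.0, 0.0, 2.98, 0.0, 0.0, 0.0]
lift [-0.0, 0.0, -4.32, 0.0, 0.0, 0.0]
lane hover [-6.3, -9.95, -0.3, -0.03, -1.33, -0.78]
place [-0.0, -0.0, 2.4, 0.0, 0.0, 0.0]
up [-0.0, -0.0, -3.07, 0.0, 0.0, 0.0]
view [0.69, 8.46, -2.18, -0.01, 1.33, 0.2]
```

>>> {"op": "step_arm", "data": {
  "plan": [
    [[4.4,2.01,4.41,0,0,0.57],[4.4,2.01,4.41,0,0,0.57],[4.4,2.01,4.41,0,0,0.57],[4.4,2.01,4.41,0,0,0.57],[4.4,2.01,4.41,0,0,0.57],[4.4,2.01,4.41,0,0,0.57],[4.4,2.01,4.41,0,0,0.57],[4.4,2.01,4.41,0,0,0.57]]
  ]
}}

```text
time_s: 27.5
ee_pos: [0.418, 0.3319, 0.111]
eef_rot: [3.141, -0.002, 3.083]
force: [0.1, -0.4, -0.5]
grip_width: 0.0753
grip_force: 0.0
```

>>> {"op": "step_arm", "data": {
  "plan": [
    [[0,0,0,0,0,0],[0,0,0,0,0,0],[0,0,1.1,0,0,0],[0,0,2.1,0,0,0],[0,0,3.0,0,0,0],[0,0,3.0,0,0,0],[0,0,3.0,0,0,0]]
  ]
}}

```text
time_s: 28.08
ee_pos: [0.4168, 0.3318, 0.0201]
eef_rot: [-3.14, -0.004, 3.083]
force: [0.2, -0.1, 0.8]
grip_width: 0.0751
grip_force: 0.0
```

>>> {"op": "step_arm", "data": {
  "plan": [
    [[0,0,0,0,0,0],[0,0,0,0,0,0],[0,0,0,0,0,0],[0,0,0,0,0,0],[0,0,-1,0,0,0],[0,0,-2.1,0,0,0],[0,0,-3.2,0,0,0],[0,0,-4.3,0,0,0]]
  ],
  "grip": 0
}}

```text
time_s: 28.75
ee_pos: [0.4167, 0.332, 0.151]
eef_rot: [-3.142, -0.003, 3.083]
force: [1.5, 0.8, -1.0]
grip_width: 0.0518
grip_force: 15.0
```

>>> {"op": "step_arm", "data": {
  "plan": [
    [[-6.3,-9.95,-0.5,-0.03,-1.33,-0.78],[-6.3,-9.95,-0.5,-0.03,-1.33,-0.78],[-6.3,-9.95,-0.5,-0.03,-1.33,-0.78],[-6.3,-9.95,-0.5,-0.03,-1.33,-0.78],[-6.3,-9.95,-0.5,-0.03,-1.33,-0.78],[-6.3,-9.95,-0.5,-0.03,-1.33,-0.78],[-6.3,-9.95,-0.5,-0.03,-1.33,-0.78],[-6.3,-9.95,-0.5,-0.03,-1.33,-0.78]]
  ]
}}

```text
time_s: 29.42
ee_pos: [0.579, 0.0389, 0.1632]
eef_rot: [-3.139, 0.137, -3.118]
force: [0.2, 0.3, -1.0]
grip_width: 0.0519
grip_force: 15.0
```

>>> {"op": "step_arm", "data": {
  "plan": [
    [[0,0,0,0,0,0],[0,0,0,0,0,0],[0,0,0,0,0,0]]
  ]
}}

```text
time_s: 29.67
ee_pos: [0.5782, 0.0411, 0.1626]
eef_rot: [-3.139, 0.136, -3.118]
force: [0.3, 0.3, -1.3]
grip_width: 0.0516
grip_force: 15.0
```

```bash
python3 lc.py .146
```

```text
place [-0.29, -0.65, 2.56, 0.01, -0.04, 0.02]
54 253.9253831379367 290.0 6 86.48347699821224
67 254.17600640702125 292.0 10 85.51350053272253
80 254.42106831571323 292.5 11 84.56504075627791
93 254.66075194358694 293.0 10 83.63738957543475
106 254.89523242148715 292.0 8 82.72986962984635
118 255.1246773582821 292.0 8 81.84183264279031
[254.  86.] 0.6 [[ 0.022 -0.001 -0.   ]]
```

>>> {"op": "step_arm", "data": {
  "plan": [
    [[-0.29,-0.65,0.3,0,0,0],[-0.29,-0.65,0.3,0,0,0],[-0.29,-0.65,0.9,0,0,0],[-0.29,-0.65,1.7,0,0,0],[-0.29,-0.65,2.3,0,0,0],[-0.29,-0.65,2.55,0,0,0],[-0.29,-0.65,2.55,0,0,0],[-0.29,-0.65,2.55,0,0,0]]
  ]
}}

```text
time_s: 30.43
ee_pos: [0.5979, 0.0225, 0.0885]
eef_rot: [-3.139, 0.136, -3.117]
force: [-0.5, 0.1, -2.2]
grip_width: 0.0523
grip_force: 15.0
```

>>> {"op": "step_arm", "data": {
  "plan": [
    [[0,0,0,0,0,0],[0,0,0,0,0,0],[0,0,0,0,0,0],[0,0,0,0,0,0],[0,0,-0.8,0,0,0],[0,0,-1.6,0,0,0],[0,0,-2.4,0,0,0],[0,0,-3.1,0,0,0]]
  ],
  "grip": 0.8
}}

```text
time_s: 31.1
ee_pos: [0.5853, 0.0216, 0.182]
eef_rot: [-3.139, 0.137, -3.118]
force: [-0.0, -0.7, -0.2]
grip_width: 0.0752
grip_force: 0.0
```

>>> {"op": "step_arm", "data": {
  "plan": [
    [[0.7,8.4,-2.2,0,1.33,0.2],[0.7,8.4,-2.2,0,1.33,0.2],[0.7,8.4,-2.2,0,1.33,0.2],[0.7,8.4,-2.2,0,1.33,0.2],[0.7,8.4,-2.2,0,1.33,0.2],[0.7,8.4,-2.2,0,1.33,0.2],[0.7,8.4,-2.2,0,1.33,0.2],[0.7,8.4,-2.2,0,1.33,0.2]]
  ]
}}

```text
time_s: 31.77
ee_pos: [0.5491, 0.2757, 0.2429]
eef_rot: [-3.141, -0.002, -3.136]
force: [0.5, 1.3, -0.1]
grip_width: 0.0758
grip_force: 0.0
```

```bash
python3 after.py; python3 -c "
from h import *
newcycle(.575,.334,.09,.186)"
```

```text
xy 0.574 0.212 yaw -0.33  w 0.036 scores [np.float64(0.955), np.float64(0.721), np.float64(0.615)] conf 0.94 [234. 205.]
xy 0.575 0.334 yaw 0.09  w 0.052 scores [np.float64(0.741), np.float64(0.968), np.float64(0.774)] conf 0.90 [321. 206.]
old1 0.74 [ 0.022 -0.007 -0.   ]
new1 0.68 [ 0.102 -0.008  0.   ]
new1 0.6 [ 0.064 -0.003 -0.   ]
over [-0.85, 2.08, 4.39, -0.01, -0.04, -0.85]
grasp [0.0, 0.0, 2.98, 0.0, 0.0, 0.0]
lift [-0.0, -0.0, -4.32, 0.0, 0.0, 0.0]
lane hover [-0.8, -10.49, -0.49, 0.07, -1.33, 0.65]
place [-0.0, -0.0, 2.4, 0.0, 0.0, 0.0]
up [0.0, 0.0, -3.07, 0.0, 0.0, 0.0]
view [2.02, 8.46, -2.18, -0.01, 1.33, 0.2]
```

>>> {"op": "step_arm", "data": {
  "plan": [
    [[-0.85,2.08,4.39,0,0,-0.85],[-0.85,2.08,4.39,0,0,-0.85],[-0.85,2.08,4.39,0,0,-0.85],[-0.85,2.08,4.39,0,0,-0.85],[-0.85,2.08,4.39,0,0,-0.85],[-0.85,2.08,4.39,0,0,-0.85],[-0.85,2.08,4.39,0,0,-0.85],[-0.85,2.08,4.39,0,0,-0.85]]
  ]
}}

```text
time_s: 32.73
ee_pos: [0.5756, 0.3348, 0.1129]
eef_rot: [3.141, -0.0, -3.051]
force: [0.1, -0.2, 0.4]
grip_width: 0.0749
grip_force: 0.0
```

>>> {"op": "step_arm", "data": {
  "plan": [
    [[0,0,0,0,0,0],[0,0,0,0,0,0],[0,0,1.1,0,0,0],[0,0,2.1,0,0,0],[0,0,3.0,0,0,0],[0,0,3.0,0,0,0],[0,0,3.0,0,0,0]]
  ]
}}

```text
time_s: 33.32
ee_pos: [0.5741, 0.335, 0.0203]
eef_rot: [-3.14, -0.005, -3.05]
force: [0.5, 0.3, 0.5]
grip_width: 0.075
grip_force: 0.0
```

>>> {"op": "step_arm", "data": {
  "plan": [
    [[0,0,0,0,0,0],[0,0,0,0,0,0],[0,0,0,0,0,0],[0,0,0,0,0,0],[0,0,-1,0,0,0],[0,0,-2.1,0,0,0],[0,0,-3.2,0,0,0],[0,0,-4.3,0,0,0]]
  ],
  "grip": 0
}}

```text
time_s: 33.98
ee_pos: [0.5746, 0.3353, 0.1513]
eef_rot: [-3.141, -0.003, -3.05]
force: [-0.3, -0.2, -2.0]
grip_width: 0.052
grip_force: 15.0
```

```bash
python3 - <<'E'
from h import *
im,C=grab("top","t2")
a=cv2.imread("pics/t2.png")[130:330,70:500]; cv2.imwrite("pics/t2c.png",cv2.resize(a,(800,372),interpolation=cv2.INTER_CUBIC))
n=LR.apply([0,0,1])
for q in("old1","new1"):
 for d in ctrl.place_of(q,'top'):
  p=LR.inv().apply(onplane(d['at'],C,LO,n)-LO)[0]
  if abs(p[1])<.06 : print(q,round(d['confidence'],2),p.round(3))
E
```

```text
old1 0.79 [ 0.029 -0.003  0.   ]
new1 0.72 [ 0.068 -0.006  0.   ]
new1 0.62 [0.098 0.005 0.   ]
new1 0.58 [ 0.141  0.002 -0.   ]
```

View pics/t2c.png

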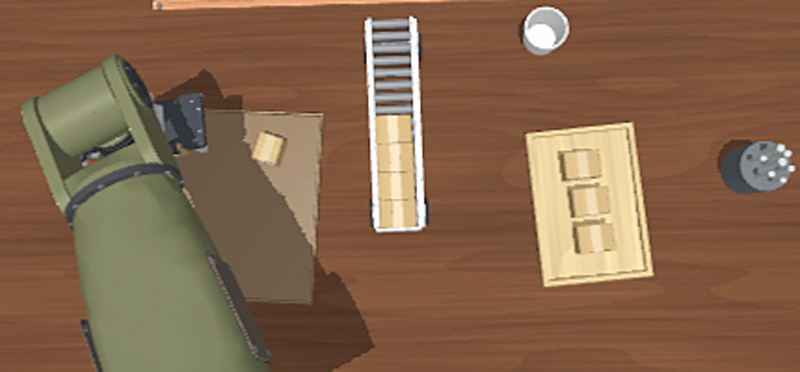

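The lane holds four neat, flush cartons and the tray three. The small carton stands in the case, and the last new carton is in the gripper.

>>> {"op": "step_arm", "data": {
  "plan": [
    [[-0.8,-10.5,-0.6,0.07,-1.33,0.65],[-0.8,-10.5,-0.6,0.07,-1.33,0.65],[-0.8,-10.5,-0.6,0.07,-1.33,0.65],[-0.8,-10.5,-0.6,0.07,-1.33,0.65],[-0.8,-10.5,-0.6,0.07,-1.33,0.65],[-0.8,-10.5,-0.6,0.07,-1.33,0.65],[-0.8,-10.5,-0.6,0.07,-1.33,0.65],[-0.8,-10.5,-0.6,0.07,-1.33,0.65]]
  ]
}}

```text
time_s: 34.8
ee_pos: [0.6271, 0.0201, 0.1663]
eef_rot: [-3.138, 0.134, -3.12]
force: [0.3, 0.0, -1.8]
grip_width: 0.0517
grip_force: 15.0
```

>>> {"op": "step_arm", "data": {
  "plan": [
    [[0,0,0,0,0,0],[0,0,0,0,0,0],[0,0,0,0,0,0]]
  ]
}}

```text
time_s: 35.05
ee_pos: [0.627, 0.0244, 0.1663]
eef_rot: [-3.138, 0.134, -3.118]
force: [0.4, 0.0, -1.8]
grip_width: 0.0517
grip_force: 15.0
```

```bash
python3 lc.py .186
```

```text
place [-0.01, -0.06, 2.46, -0.0, -0.05, 0.02]
12 276.0486028531832 276.0 86 90.44702417853475
27 276.0472543650693 276.0 88 89.39108546010311
41 276.0459356037959 276.0 84 88.35951768128731
55 276.0446455992022 275.5 83 87.35148674988369
[276.  22.] 0.95 [[ 0.023 -0.001  0.   ]]
[ 9. 94.] 0.9 [[ 0.078 -0.231  0.   ]]
```

>>> {"op": "step_arm", "data": {
  "plan": [
    [[0,-0.06,0.9,0,0,0],[0,-0.06,1.7,0,0,0],[0,-0.06,2.2,0,0,0],[0,-0.06,2.45,0,0,0],[0,-0.06,2.45,0,0,0],[0,-0.06,2.45,0,0,0]]
  ]
}}

```text
time_s: 35.65
ee_pos: [0.6376, 0.0228, 0.0949]
eef_rot: [-3.138, 0.136, -3.117]
force: [0.3, -0.3, -1.0]
grip_width: 0.0517
grip_force: 15.0
```

>>> {"op": "step_arm", "data": {
  "plan": [
    [[0,0,0,0,0,0],[0,0,0,0,0,0],[0,0,0,0,0,0],[0,0,0,0,0,0],[0,0,-0.8,0,0,0],[0,0,-1.6,0,0,0],[0,0,-2.4,0,0,0],[0,0,-3.1,0,0,0]]
  ],
  "grip": 0.8
}}

```text
time_s: 36.32
ee_pos: [0.6248, 0.0221, 0.1886]
eef_rot: [-3.138, 0.137, -3.118]
force: [1.0, -0.3, 1.8]
grip_width: 0.0755
grip_force: 0.0
```

>>> {"op": "step_arm", "data": {
  "plan": [
    [[2,8.4,-2.2,0,1.33,0.2],[2,8.4,-2.2,0,1.33,0.2],[2,8.4,-2.2,0,1.33,0.2],[2,8.4,-2.2,0,1.33,0.2],[2,8.4,-2.2,0,1.33,0.2],[2,8.4,-2.2,0,1.33,0.2],[2,8.4,-2.2,0,1.33,0.2],[2,8.4,-2.2,0,1.33,0.2]]
  ]
}}

```text
time_s: 36.98
ee_pos: [0.5495, 0.2762, 0.2443]
eef_rot: [-3.141, -0.001, -3.135]
force: [-0.7, -0.6, 0.3]
grip_width: 0.0753
grip_force: 0.0
```

>>> {"op": "step_arm", "data": {
  "plan": [
    [[0,0,0,0,0,0],[0,0,0,0,0,0],[0,0,0,0,0,0],[0,0,0,0,0,0],[0,0,0,0,0,0],[0,0,0,0,0,0]]
  ]
}}

```text
time_s: 37.48
ee_pos: [0.5509, 0.2721, 0.243]
eef_rot: [-3.139, -0.003, -3.14]
force: [0.1, 0.5, 0.4]
grip_width: 0.075
grip_force: 0.0
```

```bash
python3 - <<'E'
from h import *
im,C=grab("top","t3")
a=cv2.imread("pics/t3.png")[130:330,70:500]; cv2.imwrite("pics/t3c.png",cv2.resize(a,(800,372),interpolation=cv2.INTER_CUBIC))
E
```

```text
(no output)
```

View pics/t3c.png

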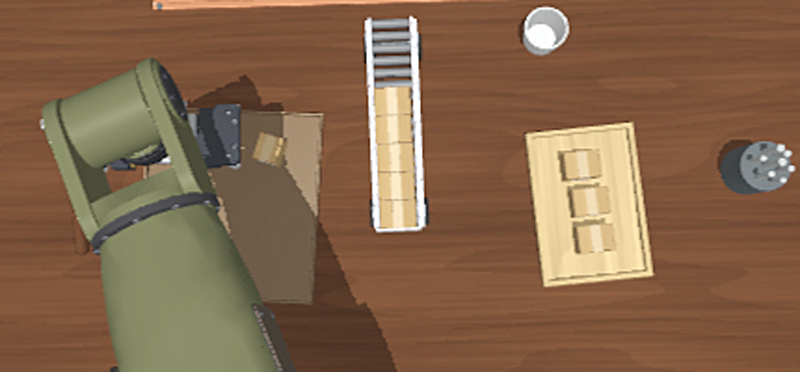

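The lane holds five flush cartons (crop rows 85–230) and the tray holds three. The small carton stands in the case.

```bash
python3 -c "
from station import ctrl
print(ctrl.hand_in())"
```

```text
the job is handed in; nothing more can be done
None
```

The job is handed in: the three oldest cartons stand in the tray, old4 leads the lane with the four new cartons flush behind it, and the small look-alike stays in the case; the hand-in returned no verdict.

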